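# Put the brass studs away through the tipping bowl

### The arm

A 6-joint arm with a two-finger parallel gripper is mounted at the origin on the work surface. World frame = base frame: x ahead of the robot, y to its left, z up, the work surface at z = 0. Lengths are in m, angles in rad, forces in N, time in s.
With the tool pointing down it reaches from about 0.3 to 0.775 m from the base axis. Payload 14.6 kg.
Tool frame: the origin (TCP) lies at the very end of the fingers, on their centre line; the grasp point (between the pads) lies 19 mm behind it; z points along the fingers, y is the line along which they close (so a half turn about z gives the same grasp; the last joint's range is limited). The gripper opens to 94 mm and grips with 3 to 60 N. Pads are 16 mm wide; open, the fingers measure 119 mm over their backs; the gripper's body (75 mm by 177 mm) begins 78 mm behind the grasp point.
Start: joints at [1.084, 0.3, 1.521, -0, 1.321, -0.067], TCP at [0.224, 0.502, 0.205] pointing down, gripper open.
Joint ranges: [-3.03, 3.03], [-0.79, 2.21], [0.23, 2.52], [-1.04, 4.18], [0, 3.07], [-2.55, 2.55]. Speed limits (rad/s): [2.22, 2.22, 2.57, 3.14, 3.14, 3.14].

### API

Orientations are given as a unit quaternion [x, y, z, w].
In Python, from station import sensors, viewer, ticket gives the robot as it stands.
- The arm moves only by the tool apply_moves, never from a script. Its argument "plan" is a list of rows, each a list of 5 numbers: the closure in counts, from 0 (fully open) to 255 (shut), then the shift along the tool's x, y, z in cm, then the turn about the tool's z in rad. A call has 1 to 10 rows; each row is the pose to reach, as a shift and turn from the pose commanded when the call began, along the tool's axes at that moment; what a row does not reach only later rows make up. A row lasts 1/8 s, in which the tool goes at most 62.5 mm and 10.7 degrees, less where a joint would pass 70% of its speed; a pose out of reach is approached as far as the arm can. A call with a gripper value outside its range is refused whole. The fingers move at their own pace and stop on an object; "force" is the grip in N (left out, the last holds). Time passes only in rows, so rows that repeat a pose let the fingers close. It gives the time, the measured TCP pose, the force, the opening and the grip force at its end, in the units of the state.
- sensors.observe(): the state, without advancing time (a new reading comes with each control period).
- viewer.get_image(name): name is "scene" or "top" or "wrist"; returns the picture (420x560x3 uint8, red, green, blue); there is no depth.
- viewer.get_calibration(name): a dict with "camera_matrix" (3x3 intrinsics, pixels), "world_to_cam" (4x4, takes a point from world to camera coordinates). Camera axes: x right, y up, looking along -z (the intrinsics and any distortion apply to the point x, -y, -z); pixel columns grow to the right and rows downward; lengths in m; the calibration is good to about 2 mm. A picture is of the moment at which its call begins: read the wrist's pose just before it. get_calibration takes no time and is no camera call; for the wrist camera it gives the pose at the moment of the call.
- ticket.finish_job(): hands the job in; it is judged then, once.
The state is a dict: "time": time; "qpos": joint angles; "dq": joint speeds; "joint_torque": joint torques, N m; "tcp_pos": TCP position; "eef_rot": TCP orientation; "contact_force": force on the tool from outside, world axes, zero at the start; "wrist_torque": the same for the moment, N m; "gripper_width": opening from 0.0 (shut) to 1.0 (fully open); "grip_force": force on a finger pad.
Only numpy, scipy, OpenCV 4.12 (cv2) and the standard library are available. Lean on these libraries where they do the work, as an engineer would, in place of code of your own. Each camera call takes 0.05 s, during which the arm holds its last target. There are 200 camera calls.

### The job

Set the blue tray under one end of the tipping bowl's mouth, take the orange card from its rack and wipe all the brass studs off the stone slab into the bowl with it. Then hold the card slantwise across the mouth so that only a narrow gap stays open above the tray, press the bowl well over with the card until all the studs have run into the tray, and never tip it without the card across its mouth. Last, let the bowl swing back up, stand the card in its rack again and put the tray with all the studs on the middle of the green mat, leaving the phone, can and hammer alone.

Things in the scene. Friction and masses are not known exactly. Their poses are not given: they have to be found in the camera images.
- bowl (a joint): tip angle of the bowl, rad: 0 = at rest on its back stop (floor leaning 0.2 rad back, away from the mouth), 0.8 = fully tipped (floor sloping 0.6 rad down out of the mouth). A soft spring (0.06 N m at rest, 0.14 fully tipped) swings it back to 0: it must be pushed and held down, it does not lock
- bowl_mouth (a point): middle of the open mouth (pouring edge) of the polished steel tipping bowl, on the upper face of its floor; moves with the bowl. x runs along the floor from the mouth to the back, y along the mouth towards the slab, z normal to the floor. Floor 4 mm thick, x 0 to 155 mm; inside width y -60 to 52 mm; no wall at the mouth. At rest 120 mm above the table, fully tipped about 65 mm
- bowl_floor (a point): middle of the bowl's floor (77 mm in x from bowl_mouth, same axes). Walls 4 mm thick: at -y 30 mm high, at +y (slab side) 12 mm high at the mouth rising to 44 mm and sloping inwards at its foot (y 60 mm at 16 mm height, y 52 mm at the floor), back 42 mm; back corners cut off at 45 deg by about 20 mm. Inside is very slippery (friction about 0.1), so at rest parts slide to the back
- bowl_axis (a point): middle of the axis about which the bowl tips, fixed, 100 mm above the table; axis along y. It lies 70 mm behind bowl_mouth along the floor and 6 mm below the floor's face. x, y level, x away from the mouth, z up. Fully tipped, the pouring edge is 61 mm in -x from here. The table below is free from 20 mm in -x of here onwards, room for the tray under the mouth
- slab_mid (a point): centre of the top face of the pale stone slab, 134 mm above the table, fixed; axes as bowl_axis, which lies 10 mm in -x and 138 mm in -y. Clear surface x -57 to 57, y -70 to 70 mm, with wooden fences 15 mm wide, 12 mm high along both x sides and at +y; open at -y, where the bowl's side wall stands 2 to 4 mm lower than the slab, its inside face at y -78 mm
- card_grip (a point): centre of the black handle of the orange sorting card, a stiff upright scraper, 120 g. Blade 100 mm long (x), 6 mm thick (y), 44 mm high, slippery; handle on top of it 50 mm long (x), 16 mm thick (y), 42 mm high. This point is 64 mm above the blade's lower edge; z points from that edge up through the handle
- rack_slot (a point): centre of the slot floor of the dark wooden card rack (fixed; 125 mm long in x, 50 mm wide), 8 mm above the table. The slot runs along x, is 11 mm wide and 30 mm deep, open at the top and both ends; the card starts standing in it on its lower edge, x along the slot
- tray_mid (a point): centre (half-way up) of the loose blue open tray, outside 110 mm long (x), 60 mm wide (y), 45 mm high, walls 3 mm, 150 g
- green_mat: green mat, 140 mm (x) by 90 mm (y), 3 mm thick, fixed; origin at the centre of its underside
- cork_mat: cork mat of the same size on which the tray starts, fixed
- phone: black phone 72 x 148 x 9 mm lying on the table, bystander; origin at the centre of its underside
- glue_can: red-capped can, 60 mm across, 120 mm high, upright, bystander; origin at the centre of its underside
- hammer: hammer lying on the table, 200 mm long, bystander; origin near its middle on the table
- stud0_c (a point): centre of a brass stud (may be absent): 14 mm across, 10 mm high, 12 g, z along its own axis; starts standing on the slab
- stud1_c (a point): centre of a brass stud (may be absent): 14 mm across, 10 mm high, 12 g, z along its own axis; starts standing on the slab
- stud2_c (a point): centre of a brass stud (may be absent): 14 mm across, 10 mm high, 12 g, z along its own axis; starts standing on the slab
- stud3_c (a point): centre of a brass stud (may be absent): 14 mm across, 10 mm high, 12 g, z along its own axis; starts standing on the slab
- stud4_c (a point): centre of a brass stud (may be absent): 14 mm across, 10 mm high, 12 g, z along its own axis; starts standing on the slab
- stud5_c (a point): centre of a brass stud (may be absent): 14 mm across, 10 mm high, 12 g, z along its own axis; starts standing on the slab
- stud6_c (a point): centre of a brass stud (may be absent): 14 mm across, 10 mm high, 12 g, z along its own axis; starts standing on the slab
- stud7_c (a point): centre of a brass stud (may be absent): 14 mm across, 10 mm high, 12 g, z along its own axis; starts standing on the slab
- stud8_c (a point): centre of a brass stud (may be absent): 14 mm across, 10 mm high, 12 g, z along its own axis; starts standing on the slab
- stud9_c (a point): centre of a brass stud (may be absent): 14 mm across, 10 mm high, 12 g, z along its own axis; starts standing on the slab
Mind the look-alikes: they are no part of the job. There is more than one size of the part that bears tray_mid; the job needs the smaller.

How it is judged:
On the way, in this order (a step that is already met when the one before it is completed fails the run):
1. the card, held, is brought down onto the slab (distance between the grasp point and card_grip below 0.05 m and x of card_grip in the frame of slab_mid between -0.06 and 0.06 m and y of card_grip in the frame of slab_mid between -0.09 and 0.09 m and z of card_grip in the frame of slab_mid between 0.03 and 0.08 m), for 0.1 s.
2. all the studs lie in the bowl (x of stud0_c in the frame of bowl_mouth between 0 and 0.16 m and y of stud0_c in the frame of bowl_mouth between -0.065 and 0.065 m and z of stud0_c in the frame of bowl_mouth between -0.004 and 0.05 m and x of stud1_c in the frame of bowl_mouth between 0 and 0.16 m and y of stud1_c in the frame of bowl_mouth between -0.065 and 0.065 m and z of stud1_c in the frame of bowl_mouth between -0.004 and 0.05 m and x of stud2_c in the frame of bowl_mouth between 0 and 0.16 m and y of stud2_c in the frame of bowl_mouth between -0.065 and 0.065 m and z of stud2_c in the frame of bowl_mouth between -0.004 and 0.05 m and x of stud3_c in the frame of bowl_mouth between 0 and 0.16 m and y of stud3_c in the frame of bowl_mouth between -0.065 and 0.065 m and z of stud3_c in the frame of bowl_mouth between -0.004 and 0.05 m and x of stud4_c in the frame of bowl_mouth between 0 and 0.16 m and y of stud4_c in the frame of bowl_mouth between -0.065 and 0.065 m and z of stud4_c in the frame of bowl_mouth between -0.004 and 0.05 m and x of stud5_c in the frame of bowl_mouth between 0 and 0.16 m and y of stud5_c in the frame of bowl_mouth between -0.065 and 0.065 m and z of stud5_c in the frame of bowl_mouth between -0.004 and 0.05 m and x of stud6_c in the frame of bowl_mouth between 0 and 0.16 m and y of stud6_c in the frame of bowl_mouth between -0.065 and 0.065 m and z of stud6_c in the frame of bowl_mouth between -0.004 and 0.05 m and x of stud7_c in the frame of bowl_mouth between 0 and 0.16 m and y of stud7_c in the frame of bowl_mouth between -0.065 and 0.065 m and z of stud7_c in the frame of bowl_mouth between -0.004 and 0.05 m and x of stud8_c in the frame of bowl_mouth between 0 and 0.16 m and y of stud8_c in the frame of bowl_mouth between -0.065 and 0.065 m and z of stud8_c in the frame of bowl_mouth between -0.004 and 0.05 m and x of stud9_c in the frame of bowl_mouth between 0 and 0.16 m and y of stud9_c in the frame of bowl_mouth between -0.065 and 0.065 m and z of stud9_c in the frame of bowl_mouth between -0.004 and 0.05 m and value of joint bowl below 0.2 rad), for 0.3 s.
3. the bowl is tipped well over with the held card lying across its mouth (value of joint bowl above 0.5 rad and distance between the grasp point and card_grip below 0.05 m and x of card_grip in the frame of bowl_mouth between -0.03 and 0.11 m and y of card_grip in the frame of bowl_mouth between -0.06 and 0.06 m and z of card_grip in the frame of bowl_mouth below 0.085 m and angle between the x axis of card_grip and the y axis of bowl_mouth, either way round below 0.95 rad), for 0.3 s.
At the end, for the whole second after the job is handed in: All studs are in the blue tray, the tray stands level on the green mat with its centre within 30 mm of the mat's centre and at rest, the bowl is back up (under 0.06 rad), and the card stands in the rack's slot (handle within 40 mm of the slot's middle, leaning less than 0.4 rad) (x of stud0_c in the frame of tray_mid between -0.055 and 0.055 m and y of stud0_c in the frame of tray_mid between -0.03 and 0.03 m and z of stud0_c in the frame of tray_mid between -0.024 and 0.024 m and x of stud1_c in the frame of tray_mid between -0.055 and 0.055 m and y of stud1_c in the frame of tray_mid between -0.03 and 0.03 m and z of stud1_c in the frame of tray_mid between -0.024 and 0.024 m and x of stud2_c in the frame of tray_mid between -0.055 and 0.055 m and y of stud2_c in the frame of tray_mid between -0.03 and 0.03 m and z of stud2_c in the frame of tray_mid between -0.024 and 0.024 m and x of stud3_c in the frame of tray_mid between -0.055 and 0.055 m and y of stud3_c in the frame of tray_mid between -0.03 and 0.03 m and z of stud3_c in the frame of tray_mid between -0.024 and 0.024 m and x of stud4_c in the frame of tray_mid between -0.055 and 0.055 m and y of stud4_c in the frame of tray_mid between -0.03 and 0.03 m and z of stud4_c in the frame of tray_mid between -0.024 and 0.024 m and x of stud5_c in the frame of tray_mid between -0.055 and 0.055 m and y of stud5_c in the frame of tray_mid between -0.03 and 0.03 m and z of stud5_c in the frame of tray_mid between -0.024 and 0.024 m and x of stud6_c in the frame of tray_mid between -0.055 and 0.055 m and y of stud6_c in the frame of tray_mid between -0.03 and 0.03 m and z of stud6_c in the frame of tray_mid between -0.024 and 0.024 m and x of stud7_c in the frame of tray_mid between -0.055 and 0.055 m and y of stud7_c in the frame of tray_mid between -0.03 and 0.03 m and z of stud7_c in the frame of tray_mid between -0.024 and 0.024 m and x of stud8_c in the frame of tray_mid between -0.055 and 0.055 m and y of stud8_c in the frame of tray_mid between -0.03 and 0.03 m and z of stud8_c in the frame of tray_mid between -0.024 and 0.024 m and x of stud9_c in the frame of tray_mid between -0.055 and 0.055 m and y of stud9_c in the frame of tray_mid between -0.03 and 0.03 m and z of stud9_c in the frame of tray_mid between -0.024 and 0.024 m and horizontal distance between tray_mid and green_mat below 0.03 m and height (world z) of tray_mid below 0.035 m and angle between tray_mid's own z axis and vertical below 0.15 rad and linear speed of tray below 0.02 m/s and value of joint bowl below 0.06 rad and horizontal distance between card_grip and rack_slot below 0.04 m and height (world z) of card_grip between 0.055 and 0.085 m and angle between card_grip's own z axis and vertical below 0.4 rad and angle between the x axis of card_grip and the x axis of rack_slot, either way round below 0.25 rad); the robot touches nothing.
It fails at once if the bowl is tipped more than 0.3 rad without the card across its mouth (value of joint bowl above 0.3 rad and not (x of card_grip in the frame of bowl_mouth between -0.03 and 0.11 m and y of card_grip in the frame of bowl_mouth between -0.06 and 0.06 m and z of card_grip in the frame of bowl_mouth below 0.12 m)).
It fails at once if the glue can is pushed aside (distance of glue_can from where it was at the start of the episode above 0.03 m).
It fails at once if the hammer is pushed aside (distance of hammer from where it was at the start of the episode above 0.03 m).
It fails at once if the phone is pushed aside (distance of phone from where it was at the start of the episode above 0.03 m).
Of stud0, stud1, stud2, stud3, stud4, stud5, stud6, stud7, stud8, stud9 only 5 to 10 are there at a start; the rules pass over those that are not, and their reading is None.
At some moment in a run one of tray may be knocked a few centimetres aside while the robot is not near it.
It also fails if it takes over 210 s, if anything falls off the work surface, if the arm or the gripper's body presses on something with over 40 N, if the wrist force passes 120 N, or if a joint passes its speed limit or range.

## Working session

There is one attempt and no reset: what is moved stays moved. The work goes in short steps, Python scripts to look and compute and a tool call to move; the robot and the scene stay as the last step left them, time stands still between calls to the robot, and variables do not carry over. Pictures are saved under pics/ and viewed, at most 14 in all, crops included, and the job is handed in when it is done.

Besides the shell and the picture viewer there is one more tool, called in YAML: its name, and indented under it one key for each argument. apply_moves: Moves the arm, as the interface text tells. Its arguments: {"type":"object","properties":{"plan":{"type":"array","items":{"type":"array","items":{"type":"number"}}},"force":{"type":"number"}},"required":["plan"]}

```bash
ls; mkdir -p pics
python3 - <<'E'
from station import sensors, viewer
import cv2
print(sensors.observe())
for n in ("scene","top"):
    im=viewer.get_image(n); cv2.imwrite(f"pics/{n}0.png",im[:,:,::-1])
    print(n,viewer.get_calibration(n))
E
```

```text
pics
{'time': 0.0, 'qpos': array([ 1.08439309e+00,  3.00486012e-01,  1.52159549e+00,  3.57395752e-05,
        1.32070776e+00, -6.66109776e-02]), 'dq': array([ 6.77636524e-05,  9.53902897e-04,  5.10092000e-04,  2.27500143e-04,
        9.65945490e-05, -7.96176842e-04]), 'joint_torque': array([-3.63433232e-03, -5.31800151e+01, -3.52734053e+01,  7.06392643e-02,
        2.44160666e-02, -6.64644745e-05]), 'tcp_pos': array([0.2240366 , 0.50200561, 0.20487206]), 'eef_rot': array([ 2.08362611e-01,  9.78051463e-01, -5.70851664e-04, -1.79988979e-04]), 'contact_force': array([0.32548931, 0.0850887 , 0.20077113]), 'wrist_torque': array([ 0.0510042 ,  0.0413338 , -0.01465586]), 'grip_force': 0.0, 'gripper_width': 0.9994685015094085}
scene {'camera_matrix': array([[504.28035613,   0.        , 274.72988353],
       [  0.        , 504.28035613, 202.1896035 ],
       [  0.        ,   0.        ,   1.        ]]), 'world_to_cam': array([[-0.63221148,  0.77476182,  0.00726415,  0.41364444],
       [-0.58567485, -0.48401105,  0.65016788,  0.22990797],
       [ 0.50724118,  0.40678917,  0.75975585, -1.77959549],
       [ 0.        ,  0.        ,  0.        ,  1.        ]])}
top {'camera_matrix': array([[467.30431873,   0.        , 280.11114081],
       [  0.        , 467.30431873, 214.19895561],
       [  0.        ,   0.        ,   1.        ]]), 'world_to_cam': array([[ 0.00165215, -0.99998219,  0.00573457, -0.06602309],
       [ 0.99739109,  0.00206167,  0.07215789, -0.56653087],
       [-0.07216843,  0.0056004 ,  0.99737674, -1.24057653],
       [ 0.        ,  0.        ,  0.        ,  1.        ]])}
```

View pics/scene0.png

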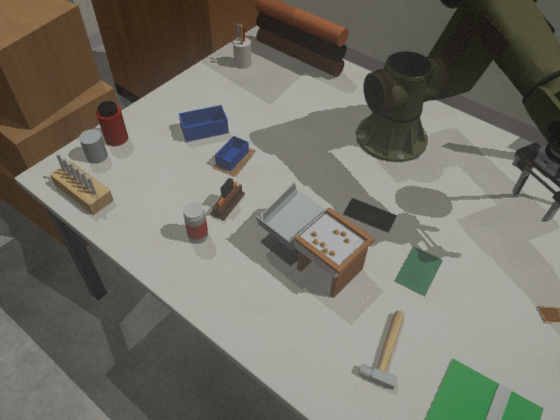

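View pics/top0.png

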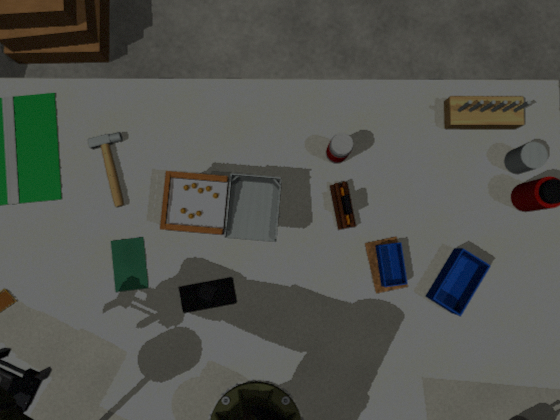

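The scene view shows the slab with studs at (335,240), the bowl (293,215), the rack with card (228,198), the small tray on cork (232,153), the green mat (418,270), and the phone and hammer. The top view shows the slab at (198,202), bowl (255,207), rack (342,205), small tray (390,264), mat (130,265), phone (208,294). The tray at (457,282) is the larger look-alike.

```bash
cat > h.py <<'E'
import numpy as np, cv2
from station import sensors, viewer
def ray(n,uv,z,cal=None):
    c=cal or viewer.get_calibration(n); K=np.array(c["camera_matrix"]);T=np.array(c["world_to_cam"])
    uv=np.atleast_2d(uv).astype(float)
    d=np.c_[(uv[:,0]-K[0,2])/K[0,0],-(uv[:,1]-K[1,2])/K[1,1],-np.ones(len(uv))]@T[:3,:3]
    o=-T[:3,:3].T@T[:3,3]
    return o[:2]+d[:,:2]*((z-o[2])/d[:,2:])
def proj(n,P,cal=None):
    c=cal or viewer.get_calibration(n); K=np.array(c["camera_matrix"]);T=np.array(c["world_to_cam"])
    q=np.atleast_2d(P)@T[:3,:3].T+T[:3,3]
    return np.c_[K[0,2]-K[0,0]*q[:,0]/q[:,2],K[1,2]+K[1,1]*q[:,1]/q[:,2]]
def rect(mask,n,z,roi):
    m=np.zeros_like(mask);x0,y0,x1,y1=roi;m[y0:y1,x0:x1]=mask[y0:y1,x0:x1]
    cs,_=cv2.findContours(m,cv2.RETR_EXTERNAL,cv2.CHAIN_APPROX_NONE)
    c=max(cs,key=cv2.contourArea)[:,0]
    w=ray(n,c,z)*1000
    r=cv2.minAreaRect(w.astype(np.float32)); return r
E
python3 - <<'E'
from h import *
im=cv2.imread("pics/top0.png"); hsv=cv2.cvtColor(im,cv2.COLOR_BGR2HSV)
def m(lo,hi): return cv2.inRange(hsv,lo,hi)
print("green",rect(m((60,80,30),(95,255,255)),"top",.003,(100,225,160,300)))
print("slab",rect(m((3,90,50),(22,255,255)),"top",.146,(155,160,232,245)))
print("cork",rect(m((3,90,40),(22,255,255)),"top",.003,(360,230,412,300)))
print("blue",rect(m((100,100,40),(130,255,255)),"top",.045,(365,230,410,300)))
print("rack",rect(m((0,70,20),(25,255,255)),"top",.038,(325,175,362,235)))
print("phone",rect(m((0,0,0),(180,255,25)),"top",.009,(175,272,240,316)))
g=np.clip(im.astype(float)*2,0,255).astype(np.uint8)
cv2.imwrite("pics/zoom.png",cv2.resize(g[165:305,155:355],None,fx=4,fy=4,interpolation=cv2.INTER_CUBIC))
E
```

```text
green ((432.2412109375, 343.8628234863281), (137.79200744628906, 87.56559753417969), 7.010450839996338)
slab ((587.2227783203125, 146.40277099609375), (151.56460571289062, 144.09100341796875), 85.34310150146484)
cork ((431.9559020996094, -352.5274353027344), (138.7175750732422, 88.24683380126953), 11.947810173034668)
blue ((433.521240234375, -357.1591796875), (111.13219451904297, 68.32572174072266), 7.820617198944092)
rack ((591.4589233398438, -230.2811279296875), (123.6700439453125, 47.96339797973633), 10.492480278015137)
phone ((350.70184326171875, 130.2404327392578), (70.07269287109375, 145.70892333984375), 10.515030860900879)
```

View pics/zoom.png

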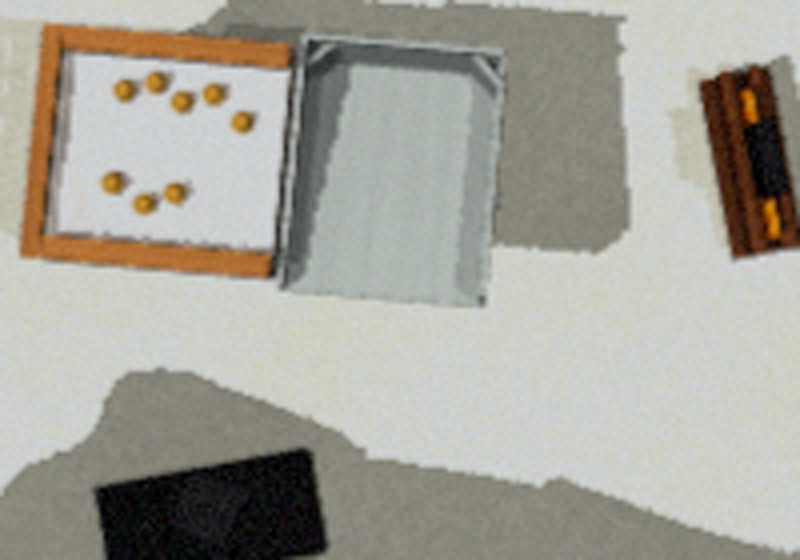

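The zoomed view shows eight studs on the slab, with the bowl's mouth edge running from (283,290) to (485,305) in the zoom and facing the robot. The card stands in the rack at (765,160). I'll check the bowl geometry and set up a move helper.

```bash
cat >> h.py <<'E'
YS=np.radians(-4.66)
ux=np.array([np.cos(YS),np.sin(YS)]); uy=np.array([-np.sin(YS),np.cos(YS)])
SLAB=np.array([.5866,.1389]); AX=SLAB-.010*ux-.138*uy
def S(x,y): return SLAB+x*ux+y*uy      # slab frame -> world
def A(x,y): return AX+x*ux+y*uy        # axis frame -> world
def rows(p,z,yawy_deg):
    """shift (cm) and turn for target TCP; yaw of tool y axis, half turn equal"""
    s=sensors.observe(); from scipy.spatial.transform import Rotation as R
    M=R.from_quat(s["eef_rot"]).as_matrix()
    d=M.T@(np.array([p[0],p[1],z])-s["tcp_pos"])*100
    y0=np.degrees(np.arctan2(M[1,1],M[0,1])); q6=np.degrees(s["qpos"][5])
    q1=np.degrees(s["qpos"][0]); q1n=np.degrees(np.arctan2(p[1],p[0]))
    for c in (yawy_deg-360,yawy_deg-180,yawy_deg,yawy_deg+180,yawy_deg+360):
        t=-(c-y0)
        if abs(q6+t+q1n-q1)<143 and abs(t)<181: print("shift",d.round(2),"turn",np.radians(t).round(3),"q6",round(q6+t+q1n-q1))
def st():
    s=sensors.observe(); print(round(s["time"],2),s["tcp_pos"].round(4),"F",s["contact_force"].round(1),"w",round(s["gripper_width"],3),"g",round(s["grip_force"],1))
E
python3 - <<'E'
from h import *
def tr(P,O): d=P-O; return np.c_[d@ux,d@uy]*1000
print("axis",AX)
print("mouth corners (expect -67,+-60)",tr(ray("top",[[276.2,241.2],[225.7,237.5]],.122),AX).round(0))
print(tr(ray("top",[[280.5,178]],.131),AX).round(0),"back wall right top")
im=cv2.imread("pics/top0.png");hsv=cv2.cvtColor(im,cv2.COLOR_BGR2HSV)
m=cv2.inRange(hsv,(10,100,60),(28,255,255));m[:,:174]=0;m[:,222:]=0;m[:180]=0;m[222:]=0
n,_,stt,c=cv2.connectedComponentsWithStats(m)
for i in range(1,n):
    if stt[i,4]>4: print("stud",tr(ray("top",[c[i]],.143),SLAB).round(0),stt[i,4])
# slab corners per fence outline, sanity
for uv in ([165.7,171.5],[160.5,229],[228,233.5],[228,176]): print(tr(ray("top",[uv],.146),SLAB).round(0))
print("slab in scene",proj("scene",[*S(0,0),.134]),"mouth",proj("scene",[*A(-.067,0),.12]))
rows((.433,-.361),.15,-82.2)
E
```

```text
axis [0.56542156 0.00216861]
mouth corners (expect -67,+-60) [[-68. -63.]
 [-69.  62.]]
[[ 88. -60.]] back wall right top
stud [[ 58. -40.]] 14
stud [[41. 12.]] 17
stud [[35. 30.]] 19
stud [[ 37. -23.]] 19
stud [[30. -4.]] 19
stud [[ 21. -42.]] 18
stud [[-22.  32.]] 20
stud [[-26.  -6.]] 18
stud [[-34.  12.]] 19
[[69. 82.]]
[[-72.  81.]]
[[-70. -83.]]
[[ 70. -70.]]
slab in scene [[332.39724272 237.90595543]] mouth [[311.7538468  197.89412624]]
shift [-54.25 -70.29   5.56] turn 2.586 q6 42
shift [-54.25 -70.29   5.56] turn -0.556 q6 -138
```

apply_moves:
  plan:
    - [0,-54,-70,2,2.586]
    - [0,-54,-70,2,2.586]
    - [0,-54,-70,2,2.586]
    - [0,-54,-70,2,2.586]
    - [0,-54,-70,2,2.586]
    - [0,-54,-70,2,2.586]
    - [0,-54,-70,2,2.586]
    - [0,-54,-70,2,2.586]
    - [0,-54,-70,2,2.586]
    - [0,-54,-70,2,2.586]

```text
time: 1.35
tcp_pos: [0.371, -0.1073, 0.1914]
eef_rot: [0.913, 0.408, 0.0, 0.0]
contact_force: [1.2, 0.9, -0.1]
gripper_width: 1.002
grip_force: 0.0
```

Run:
```python
from h import *
rows((.433,-.361),.2,-82.2)
```

```text
shift [-14.75  21.55  -0.86] turn 0.704 q6 42
shift [-14.75  21.55  -0.86] turn -2.438 q6 -138
```

apply_moves:
  plan:
    - [0,-14.75,21.55,-0.8,0.704]
    - [0,-14.75,21.55,-0.8,0.704]
    - [0,-14.75,21.55,-0.8,0.704]
    - [0,-14.75,21.55,-0.8,0.704]
    - [0,-14.75,21.55,-0.8,0.704]
    - [0,-14.75,21.55,-0.8,0.704]
    - [0,-14.75,21.55,-0.8,0.704]

```text
time: 2.22
tcp_pos: [0.4348, -0.357, 0.1995]
eef_rot: [0.997, 0.072, 0.0, -0.0]
contact_force: [-0.3, 0.2, 1.2]
gripper_width: 1.002
grip_force: 0.0
```

Run:
```python
from h import *
st()
im=viewer.get_image("wrist"); print(viewer.get_calibration("wrist")); cv2.imwrite("pics/w1.png",np.clip(im[:,:,::-1].astype(float)*1.5,0,255))
```

```text
2.23 [ 0.4348 -0.357   0.1995] F [-0.3  0.2  1.2] w 1.002 g 0.0
{'camera_matrix': array([[294.39198249,   0.        , 280.15091784],
       [  0.        , 294.39198249, 204.47496446],
       [  0.        ,   0.        ,   1.        ]]), 'world_to_cam': array([[ 1.44952584e-01, -9.89438144e-01,  9.52132241e-04,
        -4.17196047e-01],
       [ 9.52601806e-01,  1.39295806e-01, -2.70456054e-01,
        -3.38745801e-01],
       [ 2.67466908e-01,  4.01103068e-02,  9.62731851e-01,
        -4.88531335e-01],
       [ 0.00000000e+00,  0.00000000e+00,  0.00000000e+00,
         1.00000000e+00]])}[ WARN:0@0.438] global loadsave.cpp:1063 imwrite_ Unsupported depth image for selected encoder is fallbacked to CV_8U.
```

View pics/w1.png

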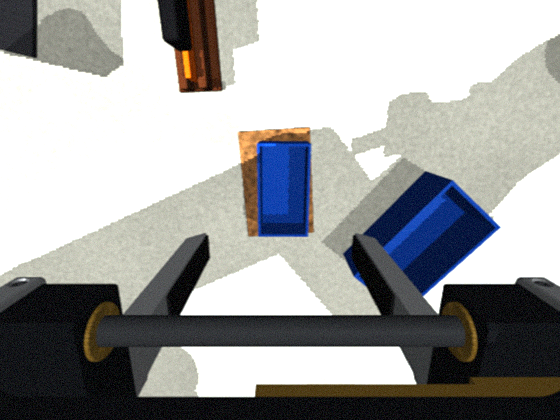

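The wrist view shows the small tray's rim from (258,142) to (310,236), and the larger tray's nearest corner at about (345,258).

Run:
```python
from h import *
im=cv2.imread("pics/w1.png");hsv=cv2.cvtColor(im,cv2.COLOR_BGR2HSV)
m=cv2.inRange(hsv,(105,120,40),(130,255,255))
r=rect(m,"wrist",.048,(240,135,318,242));print(r)
c=np.array(r[0])/1000
print("big corner",ray("wrist",[[345,258],[427,173]],.05),"tcp y axis -82")
rows(c,.035,r[2]-90)
```

```text
((438.7129211425781, -360.775634765625), (112.10515594482422, 59.74407958984375), 8.160059928894043)
big corner [[ 0.36655067 -0.44812274]
 [ 0.48284582 -0.51825972]] tcp y axis -82
shift [ 0.33  0.42 16.47] turn 0.002 q6 42
shift [ 0.33  0.42 16.47] turn -3.139 q6 -138
```

apply_moves:
  plan:
    - [0,0.3,0.4,6,0]
    - [0,0.3,0.4,12,0]
    - [0,0.3,0.4,16,0]
    - [0,0.3,0.4,17.7,0]
    - [0,0.3,0.4,17.7,0]
    - [255,0.3,0.4,17.7,0]
    - [255,0.3,0.4,17.7,0]
    - [255,0.3,0.4,17.7,0]
    - [255,0.3,0.4,17.7,0]
    - [255,0.3,0.4,17.7,0]
  force: 20

```text
time: 3.52
tcp_pos: [0.4384, -0.3618, 0.0227]
eef_rot: [0.997, 0.071, 0.0, -0.0]
contact_force: [-1.6, 2.8, 6.1]
gripper_width: 0.641
grip_force: 20.0
```

Run:
```python
from h import *
st()
rows(A(-.163,-.012),.10,-4.66)
rows(A(-.163,-.012),.021,-4.66)
```

```text
3.52 [ 0.4384 -0.3618  0.0227] F [-1.6  2.8  6.1] w 0.641 g 20.0
shift [  1.59 -36.67  -7.72] turn -1.347 q6 5
shift [  1.59 -36.67   0.18] turn -1.347 q6 5
```

apply_moves:
  plan:
    - [255,0,0,-4,0]
    - [255,0,0,-7,0]
    - [255,0.5,-8,-7,-0.2]
    - [255,1,-16,-7,-0.5]
    - [255,1.6,-24,-7,-0.9]
    - [255,1.6,-32,-7,-1.2]
    - [255,1.6,-36.7,-7,-1.347]
    - [255,1.6,-36.7,-7,-1.347]
    - [255,1.6,-36.7,-7,-1.347]
    - [255,1.6,-36.7,-7,-1.347]

```text
time: 4.78
tcp_pos: [0.4019, 0.004, 0.0923]
eef_rot: [0.735, 0.679, -0.0, 0.0]
contact_force: [-0.4, 0.2, -2.0]
gripper_width: 0.637
grip_force: 20.0
```

Run:
```python
from h import *
st()
rows(A(-.163,-.012),.0205,-4.66)
```

```text
4.78 [0.4019 0.004  0.0923] F [-0.4  0.2 -2. ] w 0.637 g 20.0
shift [-0.05  0.01  7.18] turn 0.002 q6 5
```

apply_moves:
  plan:
    - [255,0,0,4,0]
    - [255,0,0,6.5,0]
    - [255,0,0,7.1,0]
    - [255,0,0,7.1,0]
    - [60,0,0,7.1,0]
    - [60,0,0,7.1,0]
    - [60,0,0,7.1,0]
    - [60,0,0,3,0]
    - [60,0,0,0,0]
    - [60,0,0,0,0]

```text
time: 6.02
tcp_pos: [0.403, 0.0036, 0.0941]
eef_rot: [0.735, 0.678, 0.001, 0.002]
contact_force: [0.1, 0.6, -0.4]
gripper_width: 0.764
grip_force: 0.0
```

Run:
```python
from h import *
st()
im=viewer.get_image("wrist")[:,:,::-1]
m=cv2.inRange(cv2.cvtColor(np.ascontiguousarray(im),cv2.COLOR_BGR2HSV),(105,120,30),(130,255,255))
rows(A(-.26,-.012),.0923,-94.66)
rows(A(-.163,-.012),.0923,-94.66)
cv2.imwrite("pics/w2.png",im)
```

```text
6.03 [0.403  0.0036 0.0941] F [ 0.1  0.6 -0.4] w 0.764 g 0.0
shift [-0.02 -9.72  0.03] turn 1.571 q6 97
shift [-0.02 -9.72  0.03] turn -1.571 q6 -83
shift [-0.02 -0.02  0.04] turn 1.571 q6 95
shift [-0.02 -0.02  0.04] turn -1.571 q6 -85
```

View pics/w2.png

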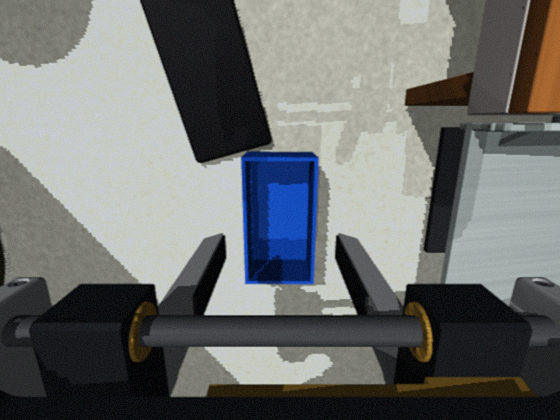

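The tray is released at (280,218), with its long side parallel to the mouth. The phone corner is just beyond the tray's +y end. Next I'll turn the gripper and push the tray under the mouth.

apply_moves:
  plan:
    - [128,0,-7.2,0,1.571]
    - [128,0,-7.2,0,1.571]
    - [128,0,-7.2,0,1.571]
    - [128,0,-7.2,0,1.571]
    - [128,0,-7.2,0,1.571]
    - [128,0,-7.2,0,1.571]
    - [128,0,-7.2,0,1.571]
    - [128,0,-7.2,0,1.571]
    - [128,0,-7.2,0,1.571]
    - [128,0,-7.2,0,1.571]

```text
time: 7.32
tcp_pos: [0.3297, 0.0095, 0.0915]
eef_rot: [0.999, -0.04, -0.001, -0.0]
contact_force: [0.2, 0.4, 0.2]
gripper_width: 0.499
grip_force: 0.0
```

Run:
```python
from h import *
st()
rows(A(-.235,-.012),.012,-94.66)
rows(A(-.130,-.012),.012,-94.66)
```

```text
7.33 [0.3297 0.0095 0.0915] F [0.2 0.4 0.2] w 0.499 g 0.0
shift [0.07 0.02 7.95] turn 0.001 q6 96
shift [0.07 0.02 7.95] turn -3.141 q6 -84
shift [10.57  0.03  7.93] turn 0.001 q6 95
shift [10.57  0.03  7.93] turn -3.141 q6 -85
```

apply_moves:
  plan:
    - [128,0,0,5,0]
    - [128,0,0,7.9,0]
    - [128,1,0,7.9,0]
    - [128,2.5,0,7.9,0]
    - [128,4,0,7.9,0]
    - [128,5.5,0,7.9,0]
    - [128,7,0,7.9,0]
    - [128,8.5,0,7.9,0]
    - [128,9.7,0,7.9,0]
    - [128,9.7,0,7.9,0]

```text
time: 8.57
tcp_pos: [0.4279, 0.0015, 0.0136]
eef_rot: [0.999, -0.041, 0.001, 0.0]
contact_force: [0.1, -0.1, -0.1]
gripper_width: 0.499
grip_force: 0.0
```

```bash
cat >> h.py <<'E'
def tray(z=.045,roi=(150,180,420,330)):
    im=viewer.get_image("top")[:,:,::-1]; m=cv2.inRange(cv2.cvtColor(np.ascontiguousarray(im),cv2.COLOR_BGR2HSV),(100,100,30),(130,255,255))
    r=rect(m,"top",z,roi); d=np.array(r[0])/1000-AX
    print("tray",np.round(r[0],1),np.round(r[1],1),round(r[2],1),"axis frame",(np.array([d@ux,d@uy])*1000).round(1)); return im
E
python3 - <<'E'
from h import *
st()
im=tray(roi=(150,180,360,330)); cv2.imwrite("pics/t2.png",cv2.resize(np.clip(im[170:330,170:370].astype(float)*2,0,255).astype(np.uint8),None,fx=4,fy=4))
E
```

```text
8.57 [0.4279 0.0015 0.0136] F [ 0.1 -0.1 -0.1] w 0.499 g 0.0
tray [476.2  -5.1] [108.4  40.2] 85.9 axis frame [-88.3 -14.5]
```

View pics/t2.png

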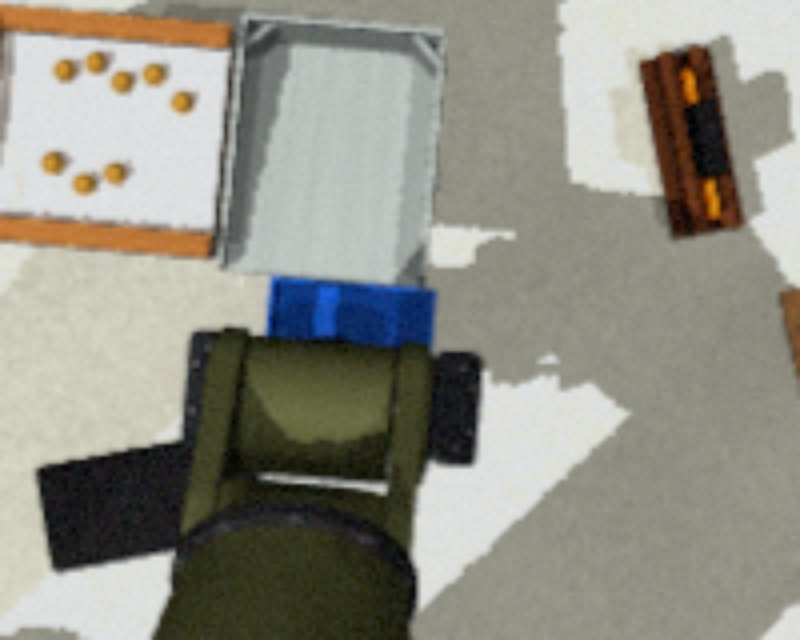

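The tray is square to the mouth and partly under it, with the arm hiding its near side. I'll back off slightly and measure the near rim.

apply_moves:
  plan:
    - [128,-3,0,0,0]
    - [128,-6,0,-5,0]
    - [128,-6,0,-11,0]
    - [128,-6,0,-11,0]
    - [128,-6,0,-11,0]

```text
time: 9.25
tcp_pos: [0.3667, 0.0065, 0.123]
eef_rot: [0.999, -0.041, 0.0, 0.0]
contact_force: [-0.6, -0.3, 0.1]
gripper_width: 0.496
grip_force: 0.0
```

Run:
```python
from h import *
st()
im=np.ascontiguousarray(viewer.get_image("wrist")[:,:,::-1]); cal=viewer.get_calibration("wrist")
m=cv2.inRange(cv2.cvtColor(im,cv2.COLOR_BGR2HSV),(105,120,30),(130,255,255))
ys,xs=np.nonzero(m); print(xs.min(),xs.max(),ys.min(),ys.max())
# near rim: lowest blue pixel per column, at rim height
P=[]
for c in range(xs.min()+8,xs.max()-8,10):
    y=ys[xs==c]
    if len(y): P.append((c,y.max()))
for z in (.045,.0):
  w=ray("wrist",P,z,cal)-AX; print(z,(np.c_[w@ux,w@uy]*1000).round(0).tolist())
cv2.imwrite("pics/w3.png",im)
```

```text
9.25 [0.3667 0.0065 0.123 ] F [-0.6 -0.3  0.1] w 0.496 g 0.0
214 352 52 129
0.045 [[-125.0, 37.0], [-125.0, 28.0], [-125.0, 20.0], [-125.0, 12.0], [-125.0, 3.0], [-125.0, -5.0], [-125.0, -14.0], [-125.0, -22.0], [-125.0, -31.0], [-125.0, -39.0], [-125.0, -48.0], [-125.0, -56.0], [-125.0, -64.0]]
0.0 [[-126.0, 45.0], [-126.0, 36.0], [-126.0, 26.0], [-126.0, 16.0], [-126.0, 6.0], [-126.0, -4.0], [-126.0, -14.0], [-126.0, -24.0], [-126.0, -34.0], [-126.0, -44.0], [-126.0, -54.0], [-126.0, -64.0], [-126.0, -74.0]]
```

View pics/w3.png

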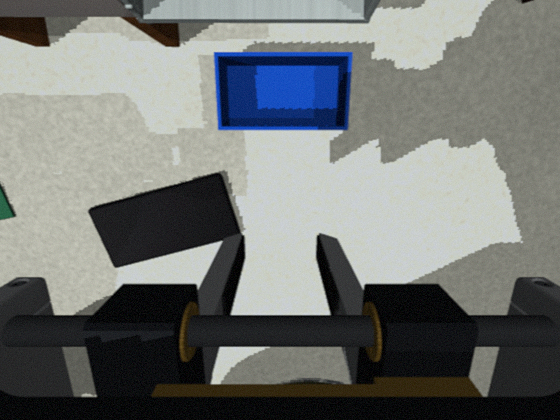

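Near rim is at -125 mm in the axis frame, square to the mouth, so it needs 8 mm more push.

apply_moves:
  plan:
    - [128,0,0,6,0]
    - [128,0,0,11,0]
    - [128,3,0,11,0]
    - [128,5,0,11,0]
    - [128,6.2,0,11,0]
    - [128,6.9,0,11,0]
    - [128,6.9,0,11,0]
    - [128,3,0,11,0]
    - [128,0,0,5,0]
    - [128,0,0,-3,0]

```text
time: 10.55
tcp_pos: [0.365, 0.0067, 0.1324]
eef_rot: [0.999, -0.041, -0.001, -0.0]
contact_force: [1.1, 0.9, -0.0]
gripper_width: 0.495
grip_force: 0.0
```

```bash
cat >> h.py <<'E'
def nearrim():
    im=np.ascontiguousarray(viewer.get_image("wrist")[:,:,::-1]); cal=viewer.get_calibration("wrist")
    m=cv2.inRange(cv2.cvtColor(im,cv2.COLOR_BGR2HSV),(105,120,30),(130,255,255)); ys,xs=np.nonzero(m)
    P=[(c,ys[xs==c].max()) for c in np.linspace(xs.min()+3,xs.max()-3,5).astype(int) if (xs==c).any()]
    w=ray("wrist",P,.045,cal)-AX; print("rim",(np.c_[w@ux,w@uy]*1000).round(0).tolist()); return im
E
python3 - <<'E'
from h import *
st(); nearrim()
r=np.array([.5915,-.2303]); rows(r,.16,-79.5)
E
```

```text
10.55 [0.365  0.0067 0.1324] F [ 1.1  0.9 -0. ] w 0.495 g 0.0
rim [[-112.0, 7.0], [-112.0, -33.0], [-90.0, -71.0]]
shift [24.13 21.8  -1.76] turn -0.264 q6 58
```

apply_moves:
  plan:
    - [128,0,0,0,0]
    - [128,0,0,0,0]
    - [128,0,0,0,0]

```text
time: 10.98
tcp_pos: [0.367, 0.0065, 0.1306]
eef_rot: [0.999, -0.041, -0.001, -0.0]
contact_force: [0.1, 0.5, 0.1]
gripper_width: 0.497
grip_force: 0.0
```

Run:
```python
from h import *
st(); im=nearrim()
cv2.imwrite("pics/w4.png",im)
r=np.array([.5915,-.2303]); rows(r,.16,-79.5)
```

```text
10.97 [0.367  0.0065 0.1306] F [0.1 0.5 0.1] w 0.497 g 0.0
rim [[-102.0, 41.0], [-118.0, 4.0], [-118.0, -33.0], [-100.0, -69.0]]
shift [24.29 21.78 -2.99] turn -0.264 q6 58
```

View pics/w4.png

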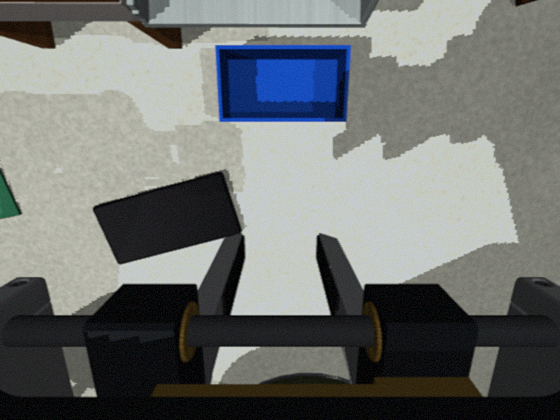

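Near rim is at -118 mm, so the tray is in place. Next is the card.

apply_moves:
  plan:
    - [60,1,6,-4,0]
    - [60,4,12,-5,-0.1]
    - [60,9,17,-5,-0.2]
    - [60,15,21,-5,-0.264]
    - [60,20,21.8,-5,-0.264]
    - [60,24.3,21.8,-5,-0.264]
    - [60,24.3,21.8,-5,-0.264]
    - [60,24.3,21.8,-5,-0.264]
    - [60,24.3,21.8,-5,-0.264]

```text
time: 12.15
tcp_pos: [0.5913, -0.2304, 0.1822]
eef_rot: [0.996, 0.091, 0.0, 0.0]
contact_force: [0.3, -0.7, 0.3]
gripper_width: 0.765
grip_force: 0.0
```

Run:
```python
from h import *
st()
im=np.ascontiguousarray(viewer.get_image("wrist")[:,:,::-1]); cv2.imwrite("pics/w5.png",im)
r=np.array([.5915,-.2303]); rows(r,.056,-79.5)
print(proj("wrist",[[.5915,-.2303,.094],[.5915,-.2303,.038],[.5915,-.2303,.008]]))
```

```text
12.15 [ 0.5913 -0.2304  0.1822] F [ 0.3 -0.7  0.3] w 0.765 g 0.0
shift [-0.   -0.02 12.65] turn -0.001 q6 58
shift [-0.   -0.02 12.65] turn -3.142 q6 -122
[[279.17153236 208.95558606]
 [279.2653728  194.87603967]
 [279.30415405 189.05741475]]
```

View pics/w5.png

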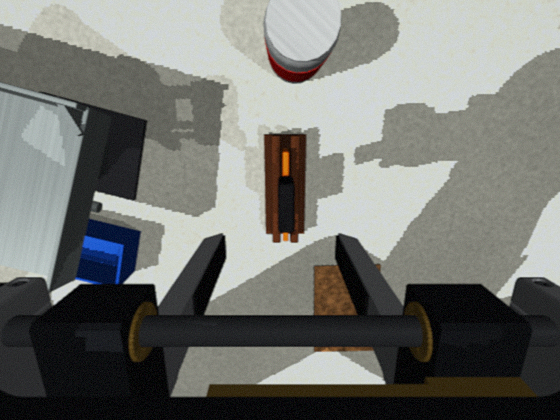

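Run:
```python
from h import *
im=cv2.imread("pics/w5.png");hsv=cv2.cvtColor(im,cv2.COLOR_BGR2HSV)
m=cv2.inRange(hsv,(0,110,30),(25,255,255)); m=cv2.morphologyEx(m,cv2.MORPH_CLOSE,np.ones((17,17)))
r=rect(m,"wrist",.038,(255,125,315,250));print("rack",r)
b=cv2.inRange(hsv,(0,0,0),(180,255,60))
rb=rect(b,"wrist",.094,(272,165,300,240));print("handle",rb)
rows(np.array(r[0])/1000,.056,r[2]-90)
```

```text
rack ((597.4690551757812, -235.44430541992188), (122.38093566894531, 43.665321350097656), 10.691987991333008)
handle ((600.5723876953125, -236.9855194091797), (68.41182708740234, 20.924318313598633), 11.500631332397461)
shift [ 0.49  0.59 12.65] turn -0.004 q6 58
shift [ 0.49  0.59 12.65] turn -3.146 q6 -122
```

Run:
```python
from h import *
im=cv2.imread("pics/top0.png");g=cv2.cvtColor(im,cv2.COLOR_BGR2HSV)
b=cv2.inRange(g,(0,0,0),(180,255,28))
print("handle top cam",rect(b,"top",.094,(337,190,356,216)))
im=cv2.imread("pics/w5.png");g=cv2.cvtColor(im,cv2.COLOR_BGR2GRAY)
print(g[168:245:3,286])
print(ray("wrist",[[286,177],[286,208],[286,232]],.094))
o=cv2.inRange(cv2.cvtColor(im,cv2.COLOR_BGR2HSV),(10,150,120),(25,255,255)); o[:,:272]=0;o[:,300:]=0
ys,xs=np.nonzero(o[:250]);print("orange rows",ys.min(),ys.max(),ray("wrist",[[286,ys.min()],[286,ys.max()]],.052))
```

```text
handle top cam ((591.425048828125, -232.13980102539062), (65.04930114746094, 23.508222579956055), 8.2007474899292)
[142 141 122   5   1   6  19  24  28  30  22  29  23  18  21  27  20  20
  25  23  12  18 141 134 144 215]
[[ 0.62283891 -0.23091169]
 [ 0.59360857 -0.23649685]
 [ 0.56976076 -0.24105354]]
orange rows 152 240 [[ 0.64135303 -0.22824796]
 [ 0.54458697 -0.24673742]]
```

apply_moves:
  plan:
    - [60,0.25,0.7,5,0]
    - [60,0.25,0.7,9,0]
    - [60,0.25,0.7,12,0]
    - [60,0.25,0.7,12.6,0]
    - [60,0.25,0.7,12.6,0]
    - [255,0.25,0.7,12.6,0]
    - [255,0.25,0.7,12.6,0]
    - [255,0.25,0.7,12.6,0]
    - [255,0.25,0.7,12.6,0]
    - [255,0.25,0.7,12.6,0]
  force: 40

```text
time: 13.45
tcp_pos: [0.5958, -0.237, 0.0557]
eef_rot: [0.996, 0.091, -0.0, -0.0]
contact_force: [-0.0, 0.7, 0.5]
gripper_width: 0.272
grip_force: 0.0
```

apply_moves:
  plan:
    - [255,0,0,0,0]
    - [255,0,0,0,0]
    - [255,0,0,0,0]

```text
time: 13.82
tcp_pos: [0.5958, -0.237, 0.0557]
eef_rot: [0.996, 0.091, -0.0, -0.0]
contact_force: [-0.5, 0.1, -0.4]
gripper_width: 0.169
grip_force: 40.0
```

Run:
```python
from h import *
st(); print(sensors.observe()["eef_rot"].round(4))
```

```text
13.82 [ 0.5958 -0.237   0.0557] F [-0.5  0.1 -0.4] w 0.169 g 40.0
[ 0.9958  0.0913 -0.     -0.    ]
```

Card gripped: width 15.9 mm, grip 40 N. Lift it and carry it over to the slab.

apply_moves:
  plan:
    - [255,0,0,-5,0]
    - [255,0,0,-10,0]
    - [255,0,0,-15,0]
    - [255,0,0,-18.5,0]
    - [255,0,0,-18.5,0]
    - [255,0,0,-18.5,0]

```text
time: 14.58
tcp_pos: [0.5954, -0.2368, 0.239]
eef_rot: [0.996, 0.091, -0.001, -0.001]
contact_force: [0.2, -0.5, -1.3]
gripper_width: 0.165
grip_force: 40.0
```

Run:
```python
from h import *
st()
rows(S(.005,.052),.24,-94.66)
rows(S(.005,.052),.19,-94.66)
```

```text
14.57 [ 0.5954 -0.2368  0.239 ] F [ 0.2 -0.5 -1.3] w 0.165 g 40.0
shift [  7.8  -42.    -0.06] turn 0.264 q6 112
shift [  7.8  -42.    -0.06] turn -2.878 q6 -68
shift [  7.81 -41.99   4.94] turn 0.264 q6 112
shift [  7.81 -41.99   4.94] turn -2.878 q6 -68
```

apply_moves:
  plan:
    - [255,1,-6,0,0.04]
    - [255,2,-12,0,0.1]
    - [255,3.5,-18,0,0.15]
    - [255,5,-24,0,0.2]
    - [255,6,-30,0,0.264]
    - [255,7,-36,0,0.264]
    - [255,7.8,-42,0,0.264]
    - [255,7.8,-42,0,0.264]
    - [255,7.8,-42,0,0.264]
    - [255,7.8,-42,0,0.264]

```text
time: 15.82
tcp_pos: [0.5963, 0.1889, 0.2401]
eef_rot: [0.999, -0.041, -0.0, 0.0]
contact_force: [0.5, 1.0, -0.6]
gripper_width: 0.165
grip_force: 40.0
```

Run:
```python
from h import *
st()
rows(S(.005,.052),.187,-94.66)
im=np.ascontiguousarray(viewer.get_image("wrist")[:,:,::-1]); cv2.imwrite("pics/w6.png",im)
im=np.ascontiguousarray(viewer.get_image("scene")[:,:,::-1]); cv2.imwrite("pics/s6.png",cv2.resize(im[130:300,220:420],None,fx=3.5,fy=3.5))
```

```text
15.82 [0.5963 0.1889 0.2401] F [ 0.5  1.  -0.6] w 0.165 g 40.0
shift [-0.05 -0.14  5.31] turn -0.001 q6 112
shift [-0.05 -0.14  5.31] turn -3.143 q6 -68
```

View pics/w6.png

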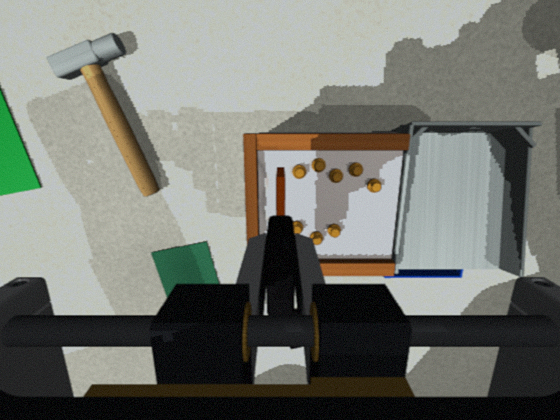

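The wrist view shows the card between the left fence (col 258) and the studs, square to the slab. I'll check the fences from here.

Run:
```python
from h import *
def t(uv,z): 
    w=ray("wrist",[uv],z)-SLAB; return (np.c_[w@ux,w@uy]*1000).round(1)
print("far fence outer/inner",t([330,134],.146),t([330,150],.14),"near inner",t([370,263],.146),"outer",t([370,276],.146))
print("left outer",t([244,200],.146),"inner",t([257,200],.146))
print("blade tip far (top edge z .236)",t([281,168],.236),"at lower edge",t([281,168],.192))
print("stud",t([299,171],.143),t([297,227],.143),t([375,185],.143),t([317,238],.143))
```

```text
far fence outer/inner [[74.8  5.1]] [[59.9  3.4]] near inner [[-53.8 -41.7]] outer [[-68.7 -42.9]]
left outer [[13.  85.1]] inner [[13.  72.6]]
blade tip far (top edge z .236) [[57.6 49.8]] at lower edge [[50.9 49.6]]
stud [[40.6 32.4]] [[-15.7  33.5]] [[ 27.  -40.7]] [[-27.5  13.1]]
```

apply_moves:
  plan:
    - [255,0.1,-0.1,3,0]
    - [255,0.1,-0.1,5,0]
    - [255,0.1,-0.1,5.65,0]
    - [255,0.1,-0.1,5.65,0]
    - [255,0.1,-0.1,5.65,0]

```text
time: 16.55
tcp_pos: [0.5976, 0.1911, 0.1853]
eef_rot: [0.999, -0.041, 0.001, -0.0]
contact_force: [0.1, -0.2, -0.9]
gripper_width: 0.168
grip_force: 40.0
```

apply_moves:
  plan:
    - [255,0,1,0,0]
    - [255,0,2,0,0]
    - [255,0,3,0,0]
    - [255,0,4,0,0]
    - [255,0,5,0,0]
    - [255,0,6,0,0]
    - [255,0,7,0,0]
    - [255,0,7,0,0]
    - [255,0,7,0,0]

```text
time: 17.68
tcp_pos: [0.5916, 0.1215, 0.1842]
eef_rot: [0.999, -0.041, -0.0, -0.0]
contact_force: [0.4, 0.4, -1.9]
gripper_width: 0.168
grip_force: 40.0
```

Run:
```python
from h import *
st()
im=np.ascontiguousarray(viewer.get_image("wrist")[:,:,::-1]); cv2.imwrite("pics/w7.png",im)
```

```text
17.68 [0.5916 0.1215 0.1842] F [ 0.4  0.4 -1.9] w 0.168 g 40.0
```

View pics/w7.png

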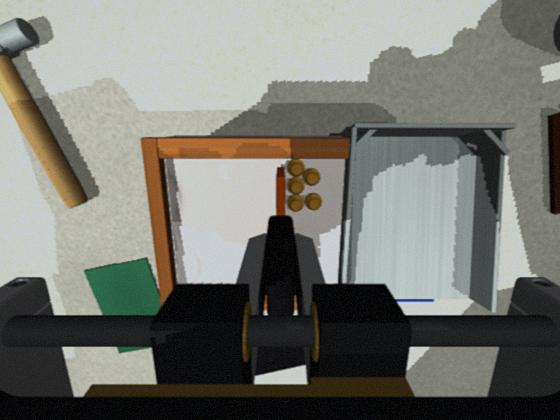

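The studs are bunching ahead of the blade. The topmost one at (296,168) is level with the blade's far tip, so I'll shift the card 4 mm that way before going on.

apply_moves:
  plan:
    - [255,0,-0.3,0,0]
    - [255,0.4,-0.3,0,0]
    - [255,0.4,0,0,0]
    - [255,0.4,1,0,0]
    - [255,0.4,2,0,0]
    - [255,0.4,3,0,0]
    - [255,0.4,4,0,0]
    - [255,0.4,4.6,0,0]
    - [255,0.4,4.6,0,0]

```text
time: 18.85
tcp_pos: [0.5918, 0.0747, 0.1842]
eef_rot: [0.999, -0.041, 0.0, 0.0]
contact_force: [0.3, -0.2, -0.4]
gripper_width: 0.167
grip_force: 40.0
```

Run:
```python
from h import *
st(); w=sensors.observe()["tcp_pos"][:2]-SLAB; print(w@ux,w@uy)
im=np.ascontiguousarray(viewer.get_image("wrist")[:,:,::-1]); cv2.imwrite("pics/w8.png",im)
```

```text
18.85 [0.5918 0.0747 0.1842] F [ 0.3 -0.2 -0.4] w 0.167 g 40.0
0.010423717216226982 -0.06352693477425574
```

View pics/w8.png

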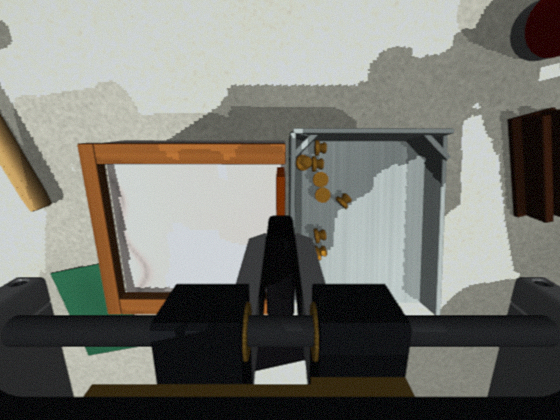

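All eight studs are over or in the bowl: (320,147), (305,161), (317,162), (320,180), (322,195), (343,200), (320,235), (321,252). I'll finish the stroke, lift and count by blobs.

apply_moves:
  plan:
    - [255,0,0.7,0,0]
    - [255,0,1.4,0,0]
    - [255,0,2.1,0,0]
    - [255,0,2.1,0,0]
    - [255,0,2.1,-4,0]
    - [255,0,2.1,-8,0]
    - [255,0,-6,-8,0]
    - [255,0,-10,-8,0]
    - [255,0,-10,-8,0]
    - [255,0,-10,-8,0]

```text
time: 20.15
tcp_pos: [0.5999, 0.1747, 0.264]
eef_rot: [0.999, -0.04, -0.0, 0.0]
contact_force: [0.4, -0.2, -0.2]
gripper_width: 0.168
grip_force: 40.0
```

```bash
cat >> h.py <<'E'
def tr(P,O): d=P-O; return (np.c_[d@ux,d@uy]*1000).round(0)
def studs(name="top",z=.105,roi=(225,160,285,300),lo=(10,100,40),hi=(30,255,255)):
    im=np.ascontiguousarray(viewer.get_image(name)[:,:,::-1]); m=cv2.inRange(cv2.cvtColor(im,cv2.COLOR_BGR2HSV),lo,hi)
    k=np.zeros_like(m);k[roi[1]:roi[3],roi[0]:roi[2]]=m[roi[1]:roi[3],roi[0]:roi[2]]
    n,_,s,c=cv2.connectedComponentsWithStats(k); cal=viewer.get_calibration(name)
    for i in range(1,n):
        if s[i,4]>3: print("blob",c[i].round(0),"area",s[i,4],"axis",tr(ray(name,[c[i]],z,cal),AX)[0])
    return im
E
python3 - <<'E'
from h import *
st()
cal=viewer.get_calibration("wrist")
box=proj("wrist",[[*A(-.07,-.06),.12],[*A(-.07,.06),.12],[*A(.085,-.06),.09],[*A(.085,.06),.09]]);print(box.round())
x0,y0=box.min(0).astype(int).clip(0);x1,y1=box.max(0).astype(int)
studs("wrist",.1,(x0,y0,min(x1,559),min(y1,419)))
print("top"); im=studs("top",.1,(165,170,285,250))
st()
E
```

```text
20.15 [0.5999 0.1747 0.264 ] F [ 0.4 -0.2 -0.2] w 0.168 g 40.0
[[473. 267.]
 [374. 267.]
 [480. 135.]
 [378. 135.]]
blob [427. 146.] area 220 axis [74.  5.]
blob [379. 145.] area 167 axis [75. 60.]
blob [398. 149.] area 261 axis [70. 38.]
blob [415. 143.] area 110 axis [77. 20.]
blob [408. 170.] area 220 axis [46. 24.]
top
blob [179. 172.] area 7 axis [ 87. 198.]
blob [215. 178.] area 142 axis [ 80. 105.]
blob [242. 189.] area 97 axis [58. 35.]
blob [252. 184.] area 60 axis [71.  9.]
blob [202. 229.] area 233 axis [-53. 125.]
20.25 [0.6    0.1739 0.2643] F [ 0.3 -0.5 -1.1] w 0.163 g 40.0
```

The slab is clear and the blob areas account for eight studs in the bowl. Check the tray hasn't been knocked, then work out the pouring pose.

Run:
```python
from h import *
tray(roi=(200,220,330,330))
rows(A(-.050,.005),.225,-27.6)
```

```text
tray [472.   -5.2] [109.6  58. ] 85.3 axis frame [-92.5 -15. ]
shift [-7.04 16.89  3.94] turn -1.172 q6 29
```

apply_moves:
  plan:
    - [255,-1,4,0,-0.15]
    - [255,-3,8,0,-0.33]
    - [255,-5,12,0,-0.5]
    - [255,-7,16.9,0,-0.7]
    - [255,-7,16.9,0,-0.9]
    - [255,-7,16.9,0,-1.172]
    - [255,-7,16.9,0,-1.172]
    - [255,-7,16.9,0,-1.172]
    - [255,-7,16.9,0,-1.172]
    - [255,-7,16.9,0,-1.172]

```text
time: 21.55
tcp_pos: [0.5164, 0.012, 0.2642]
eef_rot: [0.855, 0.518, 0.0, 0.0]
contact_force: [-0.6, 0.1, -1.1]
gripper_width: 0.164
grip_force: 40.0
```

Run:
```python
from h import *
st(); rows(A(-.050,.005),.175,-27.6)
# blade ends seen by wrist camera: orange pixels
im=np.ascontiguousarray(viewer.get_image("wrist")[:,:,::-1]); cal=viewer.get_calibration("wrist"); z0=sensors.observe()["tcp_pos"][2]
o=cv2.inRange(cv2.cvtColor(im,cv2.COLOR_BGR2HSV),(3,170,60),(25,255,255))
ys,xs=np.nonzero(o[:330,260:300]); print("blade tip row",ys.min())
u=[[xs[ys==ys.min()].mean()+260,ys.min()]]
for z in (z0-.0477,z0-.004): print(tr(ray("wrist",u,z,cal),sensors.observe()["tcp_pos"][:2]))
cv2.imwrite("pics/w9.png",im)
```

```text
21.55 [0.5164 0.012  0.2642] F [-0.6  0.1 -1.1] w 0.164 g 40.0
shift [-0.09 -0.01  8.92] turn 0.0 q6 29
blade tip row 168
[[18. 41.]]
[[21. 47.]]
```

apply_moves:
  plan:
    - [255,0,0,4,0]
    - [255,0,0,7,0]
    - [255,0,0,8.5,0]
    - [255,0,0,9.2,0]
    - [255,0,0,9.6,0]
    - [255,0,0,10,0]
    - [255,0,0,10.3,0]
    - [255,0,0,10.6,0]
    - [255,0,0,10.6,0]
    - [255,0,0,10.6,0]

```text
time: 22.85
tcp_pos: [0.5165, 0.0121, 0.1583]
eef_rot: [0.855, 0.519, 0.0, 0.0]
contact_force: [0.2, -0.3, 1.3]
gripper_width: 0.167
grip_force: 40.0
```

Run:
```python
from h import *
st()
for n in("scene",): cv2.imwrite("pics/s9.png",cv2.resize(viewer.get_image(n)[130:300,220:420,::-1],None,fx=4,fy=3.5))
```

```text
22.85 [0.5165 0.0121 0.1583] F [ 0.2 -0.3  1.3] w 0.167 g 40.0
```

View pics/s9.png

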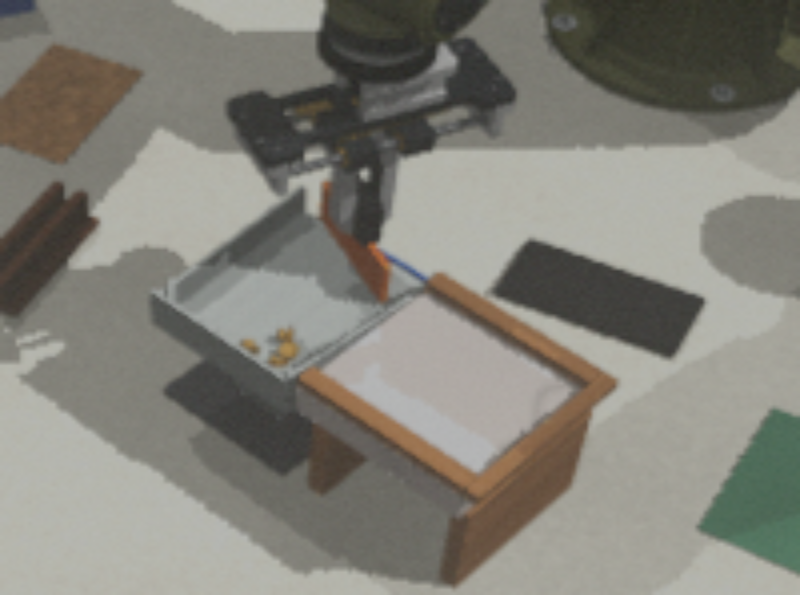

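The scene view shows the card slanting across the mouth: high end at (385,290) near the slab side, low end at (325,190). The studs are at the back at about (285,345) and the tray's rim shows beyond. Now I'll press slowly.

apply_moves:
  plan:
    - [255,0,0,0.2,0]
    - [255,0,0,0.4,0]
    - [255,0,0,0.55,0]
    - [255,0,0,0.7,0]
    - [255,0,0,0.75,0]
    - [255,0,0,0.8,0]
    - [255,0,0,0.85,0]
    - [255,0,0,0.9,0]
    - [255,0,0,0.95,0]
    - [255,0,0,1.0,0]

```text
time: 24.15
tcp_pos: [0.5165, 0.0121, 0.1484]
eef_rot: [0.855, 0.519, 0.0, 0.0]
contact_force: [-2.1, 0.1, 4.4]
gripper_width: 0.168
grip_force: 40.0
```

```bash
cat >> h.py <<'E'
def watch():
    st(); im=np.ascontiguousarray(viewer.get_image("scene")[:,:,::-1]); h=cv2.cvtColor(im,cv2.COLOR_BGR2HSV)
    m=cv2.inRange(h,(12,90,50),(30,255,255))
    poly=np.array([[255,200],[295,185],[345,150],[330,205],[300,235],[290,245]]) # bowl + tray area
    k=np.zeros_like(m);cv2.fillPoly(k,[cv2.convexHull(poly)],255); m&=k
    n,_,s,c=cv2.connectedComponentsWithStats(m); print([(c[i].round(0).tolist(),int(s[i,4])) for i in range(1,n) if s[i,4]>1]); return im
E
python3 - <<'E'
from h import *
watch()
E
```

```text
24.15 [0.5165 0.0121 0.1484] F [-2.1  0.1  4.4] w 0.168 g 40.0
[([305.0, 176.0], 2), ([315.0, 207.0], 5), ([312.0, 208.0], 2), ([316.0, 214.0], 2), ([293.0, 217.0], 8), ([291.0, 226.0], 24), ([297.0, 237.0], 13)]
```

apply_moves:
  plan:
    - [255,0,0,0.05,0]
    - [255,0,0,0.1,0]
    - [255,0,0,0.15,0]
    - [255,0,0,0.2,0]
    - [255,0,0,0.25,0]
    - [255,0,0,0.3,0]
    - [255,0,0,0.35,0]
    - [255,0,0,0.4,0]
    - [255,0,0,0.45,0]
    - [255,0,0,0.5,0]

```text
time: 25.45
tcp_pos: [0.5164, 0.0121, 0.1431]
eef_rot: [0.855, 0.519, -0.0, -0.0]
contact_force: [-1.8, 0.3, 3.4]
gripper_width: 0.168
grip_force: 40.0
```

Run:
```python
from h import *
watch()
```

```text
25.45 [0.5164 0.0121 0.1431] F [-1.8  0.3  3.4] w 0.168 g 40.0
[([305.0, 178.0], 2), ([301.0, 190.0], 3), ([300.0, 194.0], 4), ([302.0, 203.0], 12), ([308.0, 203.0], 2), ([313.0, 204.0], 3), ([310.0, 214.0], 63), ([297.0, 237.0], 14)]
```

apply_moves:
  plan:
    - [255,0,0,0.05,0]
    - [255,0,0,0.1,0]
    - [255,0,0,0.15,0]
    - [255,0,0,0.2,0]
    - [255,0,0,0.25,0]
    - [255,0,0,0.3,0]
    - [255,0,0,0.35,0]
    - [255,0,0,0.4,0]
    - [255,0,0,0.4,0]
    - [255,0,0,0.4,0]

```text
time: 26.75
tcp_pos: [0.5164, 0.0121, 0.1392]
eef_rot: [0.855, 0.519, -0.0, -0.0]
contact_force: [-1.9, -0.2, 2.4]
gripper_width: 0.168
grip_force: 40.0
```

Run:
```python
from h import *
watch()
```

```text
26.75 [0.5164 0.0121 0.1392] F [-1.9 -0.2  2.4] w 0.168 g 40.0
[([301.0, 190.0], 2), ([300.0, 194.0], 2), ([302.0, 196.0], 2), ([301.0, 205.0], 11), ([309.0, 214.0], 49), ([316.0, 210.0], 4), ([316.0, 214.0], 2), ([297.0, 237.0], 15)]
```

apply_moves:
  plan:
    - [255,0,0,0.1,0]
    - [255,0,0,0.2,0]
    - [255,0,0,0.3,0]
    - [255,0,0,0.3,0.05]
    - [255,0,0,0.3,0.1]
    - [255,0,0,0.3,0.15]
    - [255,0,0,0.3,0.15]
    - [255,0,0,0.3,0.15]
    - [255,0,0,0.3,0.15]
    - [255,0,0,0.3,0.15]

```text
time: 28.05
tcp_pos: [0.5164, 0.0121, 0.1362]
eef_rot: [0.891, 0.453, -0.0, -0.0]
contact_force: [-3.9, -0.5, 5.0]
gripper_width: 0.168
grip_force: 40.0
```

Run:
```python
from h import *
im=watch()
w=viewer.get_image("wrist")[:,:,::-1]; t=viewer.get_image("top")[:,:,::-1]
a=cv2.resize(im[150:250,245:365],(540,450),interpolation=cv2.INTER_CUBIC)
b=cv2.resize(w[100:420],(400,230)); 
c=cv2.resize(np.clip(t[170:270,210:310].astype(float)*2,0,255).astype(np.uint8),(250,250))
M=np.zeros((600,795,3),np.uint8); M[:450,:540]=a; M[:250,545:795]=c; M[370:600,395:795]=b
cv2.imwrite("pics/m1.png",M)
```

```text
28.05 [0.5164 0.0121 0.1362] F [-3.9 -0.5  5. ] w 0.168 g 40.0
[([303.0, 206.0], 5), ([312.0, 207.0], 2), ([314.0, 211.0], 10), ([297.0, 237.0], 16)]
```

apply_moves:
  plan:
    - [255,0,0,0.1,0.05]
    - [255,0,0,0.1,0.1]
    - [255,0,0,0.1,0.1]
    - [255,0,0,-0.1,0.1]
    - [255,0,0,-0.3,0.1]
    - [255,0,0,0,0.1]
    - [255,0,0,0.15,0.1]
    - [255,0,0,0.15,0.1]
    - [255,0,0,0.15,0.1]
    - [255,0,0,0.15,0.1]

```text
time: 29.45
tcp_pos: [0.5161, 0.0124, 0.1358]
eef_rot: [0.913, 0.408, -0.0, -0.0]
contact_force: [-13.5, 0.8, 19.1]
gripper_width: 0.168
grip_force: 40.2
```

Run:
```python
from h import *
im=watch()
p=sensors.observe()["tcp_pos"]; s=sensors.observe()["eef_rot"]
from scipy.spatial.transform import Rotation as R
x=R.from_quat(s).as_matrix()[:,0]
print("card low edge ends (scene px)",proj("scene",[p+.045*x-[0,0,.0477],p-.055*x-[0,0,.0477]]).round().tolist(),"blade top high",proj("scene",[p+.045*x-[0,0,.004]]).round().tolist())
h=cv2.cvtColor(im,cv2.COLOR_BGR2HSV)
for y,x_ in ((211,314),(206,303),(237,297)): print(h[y-1:y+2,x_-1:x_+2].reshape(-1,3).tolist())
w=np.ascontiguousarray(viewer.get_image("wrist")[:,:,::-1]);m=cv2.inRange(cv2.cvtColor(w,cv2.COLOR_BGR2HSV),(12,90,40),(30,255,255))
n,_,s,c=cv2.connectedComponentsWithStats(m); print("wrist",[(c[i].round().tolist(),int(s[i,4])) for i in range(1,n) if s[i,4]>8])
```

```text
29.45 [0.5161 0.0124 0.1358] F [-13.5   0.8  19.1] w 0.168 g 40.2
[([303.0, 206.0], 5), ([310.0, 206.0], 2), ([313.0, 211.0], 10), ([297.0, 237.0], 15)]
card low edge ends (scene px) [[312.0, 222.0], [305.0, 195.0]] blade top high [[313.0, 212.0]]
[[12, 149, 140], [16, 113, 99], [21, 44, 76], [12, 152, 153], [14, 111, 110], [17, 80, 86], [11, 146, 143], [15, 121, 114], [17, 100, 94]]
[[16, 80, 112], [2, 34, 98], [130, 19, 82], [19, 125, 147], [18, 115, 137], [19, 101, 116], [19, 86, 124], [18, 123, 129], [18, 118, 108]]
[[14, 118, 134], [14, 119, 152], [14, 120, 155], [15, 125, 151], [14, 134, 150], [14, 124, 152], [15, 125, 145], [14, 120, 151], [15, 124, 150]]
wrist [([137.0, 83.0], 6467), ([389.0, 13.0], 1050), ([283.0, 156.0], 302), ([279.0, 195.0], 286), ([184.0, 214.0], 116), ([238.0, 222.0], 88), ([246.0, 242.0], 14), ([499.0, 294.0], 11), ([245.0, 333.0], 351), ([315.0, 332.0], 400), ([283.0, 389.0], 4968)]
```

apply_moves:
  plan:
    - [255,0,0,-0.25,0]
    - [255,0,0,-0.25,0]
    - [255,0,0,-0.25,0]
    - [255,0,0,-0.25,0]

```text
time: 30.05
tcp_pos: [0.5166, 0.0121, 0.1376]
eef_rot: [0.913, 0.408, 0.0, 0.0]
contact_force: [-5.1, -1.1, 8.3]
gripper_width: 0.169
grip_force: 40.0
```

Run:
```python
from h import *
im=watch()
w=viewer.get_image("wrist")[:,:,::-1]; t=viewer.get_image("top")[:,:,::-1]
a=cv2.resize(im[165:245,255:345],(450,400),interpolation=cv2.INTER_CUBIC)
b=cv2.resize(np.clip(w[100:300,100:400].astype(float)*1.4,0,255).astype(np.uint8),(500,333))
c=cv2.resize(np.clip(t[170:270,210:300].astype(float)*2,0,255).astype(np.uint8),(225,250))
M=np.zeros((600,795,3),np.uint8); M[:400,:450]=a; M[:250,565:790]=c; M[267:600,295:795]=b
cv2.imwrite("pics/m2.png",M)
```

```text
30.05 [0.5166 0.0121 0.1376] F [-5.1 -1.1  8.3] w 0.169 g 40.0
[([303.0, 206.0], 5), ([309.0, 210.0], 3), ([313.0, 210.0], 11), ([297.0, 237.0], 16)]
```

View pics/m2.png

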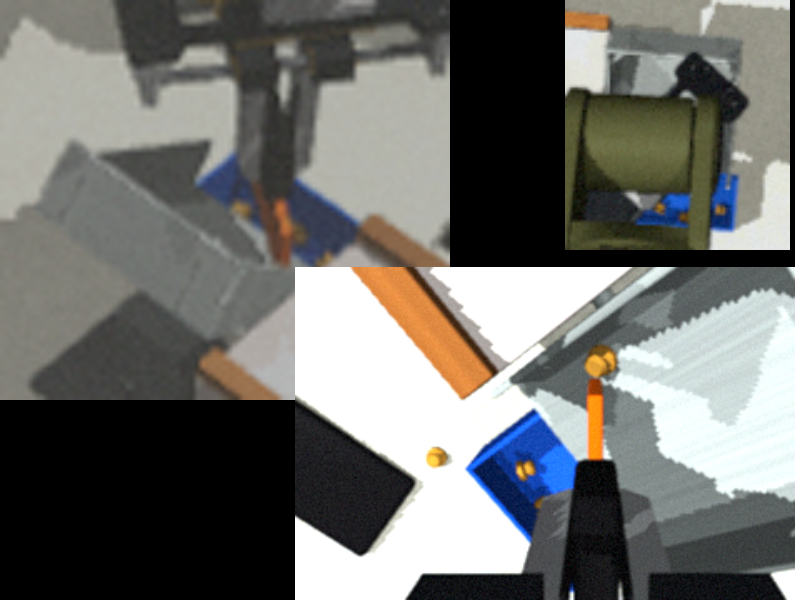

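The montage shows two studs stuck at the card's high end by the slab-side wall (wrist px about (283,156)). Several studs are in the tray, and one is on the table between tray and phone (wrist px (185,214)). I'll locate the stray, let the bowl swing back up, close the card against the wall and tip again.

Run:
```python
from h import *
w=ray("wrist",[[184.5,214]],.006); print("stray",w,"axis",tr(w,AX)); print("tip studs",tr(ray("wrist",[[283,156]],.093),AX))
```

```text
stray [[0.42581833 0.06759361]] axis [[-144.   54.]]
tip studs [[-14.  47.]]
```

apply_moves:
  plan:
    - [255,0,0,-0.3,0]
    - [255,0,0,-0.6,0]
    - [255,0,0,-1.0,0]
    - [255,0,0,-1.5,0]
    - [255,0,0,-2,0]
    - [255,0,0,-2.6,0]
    - [255,0,0,-3.5,0]
    - [255,0,0,-6.5,0]
    - [255,0,0,-6.5,0]
    - [255,0,0,-6.5,0]

```text
time: 31.45
tcp_pos: [0.5161, 0.0121, 0.2013]
eef_rot: [0.913, 0.408, -0.001, -0.0]
contact_force: [0.1, -1.1, -1.2]
gripper_width: 0.171
grip_force: 40.0
```

Run:
```python
from h import *
watch()
w=np.ascontiguousarray(viewer.get_image("wrist")[:,:,::-1]);m=cv2.inRange(cv2.cvtColor(w,cv2.COLOR_BGR2HSV),(12,90,40),(30,255,255));cal=viewer.get_calibration("wrist")
n,_,s,c=cv2.connectedComponentsWithStats(m); print("wrist",[(c[i].round().tolist(),int(s[i,4]),tr(ray("wrist",[c[i]],.095,cal),AX)[0].tolist()) for i in range(1,n) if s[i,4]>20 and c[i,1]<320])
rows(A(-.054,.009),.2026,-4.66-31.5)
```

```text
31.45 [0.5161 0.0121 0.2013] F [ 0.1 -1.1 -1.2] w 0.171 g 40.0
[([313.0, 194.0], 9), ([309.0, 192.0], 2), ([304.0, 225.0], 9), ([297.0, 237.0], 13)]
wrist [([164.0, 77.0], 4129, [-61.0, 162.0]), ([348.0, 25.0], 1529, [93.0, 97.0]), ([313.0, 126.0], 183, [21.0, 47.0]), ([280.0, 195.0], 258, [-45.0, 12.0]), ([200.0, 199.0], 83, [-111.0, 57.0]), ([245.0, 205.0], 59, [-78.0, 25.0]), ([254.0, 224.0], 55, [-84.0, 4.0]), ([264.0, 228.0], 61, [-78.0, -6.0])]
shift [ 0.01 -0.5  -0.15] turn -0.099 q6 38
```

apply_moves:
  plan:
    - [255,0,-0.5,0,-0.1]
    - [255,0,-0.5,0,-0.1]
    - [255,0,-0.5,2,-0.1]
    - [255,0,-0.5,3,-0.1]
    - [255,0,-0.5,3.7,-0.1]
    - [255,0,-0.5,4.3,-0.1]
    - [255,0,-0.5,4.7,-0.1]
    - [255,0,-0.5,5,-0.1]
    - [255,0,-0.5,5.1,-0.1]
    - [255,0,-0.5,5.2,-0.1]

```text
time: 32.8
tcp_pos: [0.5129, 0.0154, 0.1505]
eef_rot: [0.891, 0.453, 0.0, 0.0]
contact_force: [-0.4, 0.7, 4.2]
gripper_width: 0.165
grip_force: 40.0
```

apply_moves:
  plan:
    - [255,0,0,0.05,0]
    - [255,0,0,0.1,0]
    - [255,0,0,0.15,0]
    - [255,0,0,0.2,0]
    - [255,0,0,0.25,0]
    - [255,0,0,0.3,0]
    - [255,0,0,0.35,0]
    - [255,0,0,0.4,0]
    - [255,0,0,0.45,0]
    - [255,0,0,0.5,0]

```text
time: 34.05
tcp_pos: [0.5127, 0.0154, 0.1452]
eef_rot: [0.891, 0.453, -0.0, -0.0]
contact_force: [-0.3, 1.1, 3.7]
gripper_width: 0.166
grip_force: 40.0
```

```bash
cat >> h.py <<'E'
def wr(z=.095):
    w=np.ascontiguousarray(viewer.get_image("wrist")[:,:,::-1]);m=cv2.inRange(cv2.cvtColor(w,cv2.COLOR_BGR2HSV),(12,90,40),(30,255,255));cal=viewer.get_calibration("wrist")
    n,_,s,c=cv2.connectedComponentsWithStats(m); print("wrist",[(c[i].round().tolist(),int(s[i,4]),tr(ray("wrist",[c[i]],z,cal),AX)[0].tolist()) for i in range(1,n) if s[i,4]>20 and c[i,1]<320]); return w
E
python3 - <<'E'
from h import *
watch(); wr()
E
```

```text
34.05 [0.5127 0.0154 0.1452] F [-0.3  1.1  3.7] w 0.166 g 40.0
[([308.0, 203.0], 2), ([313.0, 205.0], 4), ([316.0, 209.0], 9), ([312.0, 208.0], 2), ([299.0, 225.0], 3), ([297.0, 237.0], 14)]
wrist [([174.0, 79.0], 5241, [-62.0, 141.0]), ([410.0, 21.0], 1693, [100.0, 86.0]), ([345.0, 140.0], 312, [24.0, 39.0]), ([280.0, 196.0], 271, [-41.0, 27.0]), ([189.0, 203.0], 111, [-108.0, 60.0]), ([241.0, 215.0], 83, [-77.0, 30.0]), ([248.0, 236.0], 35, [-82.0, 12.0])]
```

apply_moves:
  plan:
    - [255,0,0,0.1,0]
    - [255,0,0,0.2,0]
    - [255,0,0,0.3,0]
    - [255,0,0,0.4,0]
    - [255,0,0,0.5,0]
    - [255,0,0,0.5,0]
    - [255,0,0,0.5,0]
    - [255,0,0,0.5,0]
    - [255,0,0,0.5,0]
    - [255,0,0,0.5,0]

```text
time: 35.4
tcp_pos: [0.5127, 0.0154, 0.1402]
eef_rot: [0.891, 0.453, -0.0, -0.0]
contact_force: [-2.4, -0.6, 3.3]
gripper_width: 0.165
grip_force: 40.0
```

Run:
```python
from h import *
watch(); wr()
```

```text
35.4 [0.5127 0.0154 0.1402] F [-2.4 -0.6  3.3] w 0.165 g 40.0
[([310.0, 204.0], 2), ([314.0, 207.0], 6), ([310.0, 217.0], 17), ([297.0, 237.0], 14)]
wrist [([172.0, 80.0], 5449, [-62.0, 140.0]), ([415.0, 21.0], 1669, [100.0, 85.0]), ([296.0, 178.0], 251, [-23.0, 34.0]), ([280.0, 195.0], 277, [-41.0, 28.0]), ([187.0, 204.0], 117, [-107.0, 60.0]), ([240.0, 216.0], 85, [-77.0, 30.0]), ([247.0, 237.0], 29, [-82.0, 12.0])]
```

apply_moves:
  plan:
    - [255,0,0,0.1,0]
    - [255,0,0,0.2,0]
    - [255,0,0,0.3,0]
    - [255,0,0,0.35,0]
    - [255,0,0,0.35,0]
    - [255,0,0,0.35,0]
    - [255,0,0,0.35,0]
    - [255,0,0,0.35,0]

```text
time: 36.5
tcp_pos: [0.5127, 0.0154, 0.1367]
eef_rot: [0.891, 0.453, -0.0, -0.0]
contact_force: [-2.7, 0.4, 3.2]
gripper_width: 0.164
grip_force: 40.0
```

Run:
```python
from h import *
watch(); wr()
```

```text
36.5 [0.5127 0.0154 0.1367] F [-2.7  0.4  3.2] w 0.164 g 40.0
[([313.0, 207.0], 3), ([308.0, 214.0], 10), ([316.0, 212.0], 2), ([297.0, 237.0], 16)]
wrist [([170.0, 80.0], 5588, [-62.0, 139.0]), ([418.0, 20.0], 1644, [101.0, 84.0]), ([280.0, 195.0], 276, [-40.0, 29.0]), ([295.0, 201.0], 240, [-32.0, 19.0]), ([186.0, 205.0], 117, [-107.0, 61.0]), ([240.0, 217.0], 88, [-77.0, 30.0]), ([247.0, 239.0], 27, [-82.0, 12.0])]
```

apply_moves:
  plan:
    - [255,0,0,0.1,0]
    - [255,0,0,0.2,0]
    - [255,0,0,0.25,0]
    - [255,0,0,0.25,0.05]
    - [255,0,0,0.25,0.1]
    - [255,0,0,0.25,0.1]
    - [255,0,0,0.25,0.05]
    - [255,0,0,0.25,0]
    - [255,0,0,0.25,0]
    - [255,0,0,0.25,0]

```text
time: 37.85
tcp_pos: [0.5126, 0.0155, 0.1341]
eef_rot: [0.892, 0.453, -0.0, -0.0]
contact_force: [-2.6, 1.0, 3.7]
gripper_width: 0.168
grip_force: 40.0
```

Run:
```python
from h import *
watch(); wr()
```

```text
37.85 [0.5126 0.0155 0.1341] F [-2.6  1.   3.7] w 0.168 g 40.0
[([303.0, 206.0], 5), ([309.0, 206.0], 3), ([309.0, 210.0], 4), ([316.0, 213.0], 12), ([297.0, 237.0], 16)]
wrist [([169.0, 81.0], 5740, [-62.0, 139.0]), ([421.0, 19.0], 1607, [101.0, 83.0]), ([280.0, 195.0], 277, [-40.0, 30.0]), ([186.0, 206.0], 125, [-106.0, 61.0]), ([238.0, 215.0], 86, [-76.0, 34.0]), ([247.0, 232.0], 99, [-78.0, 17.0])]
```

The last two studs have gone from behind the card. Let the bowl swing up, clear off and check.

apply_moves:
  plan:
    - [255,0,0,-0.5,0]
    - [255,0,0,-1.0,0]
    - [255,0,0,-1.5,0]
    - [255,0,0,-2.0,0]
    - [255,0,0,-2.7,0]
    - [255,0,0,-4,0]
    - [255,0,0,-7,0]
    - [255,0,0,-10.5,0]
    - [255,0,0,-10.5,0]

```text
time: 39.08
tcp_pos: [0.5135, 0.0154, 0.2419]
eef_rot: [0.891, 0.453, 0.002, 0.001]
contact_force: [-0.3, 0.0, -1.6]
gripper_width: 0.171
grip_force: 40.0
```

Run:
```python
from h import *
st(); wr(.012); rows((.5958,-.237),.239,-79.5)
```

```text
39.08 [0.5135 0.0154 0.2419] F [-0.3  0.  -1.6] w 0.171 g 40.0
wrist [([196.0, 73.0], 3036, [-71.0, 182.0]), ([351.0, 36.0], 1663, [117.0, 117.0]), ([280.0, 196.0], 256, [-64.0, -11.0]), ([208.0, 186.0], 67, [-144.0, 54.0]), ([247.0, 192.0], 45, [-101.0, 18.0]), ([255.0, 210.0], 89, [-106.0, -10.0]), ([264.0, 222.0], 135, [-105.0, -33.0])]
shift [-15.51  21.57   0.11] turn 0.758 q6 58
shift [-15.51  21.57   0.11] turn -2.384 q6 -122
```

apply_moves:
  plan:
    - [255,-3,4,0,0.1]
    - [255,-6,8,0,0.25]
    - [255,-9,12,0,0.4]
    - [255,-12,17,0,0.55]
    - [255,-15.5,21.6,0,0.758]
    - [255,-15.5,21.6,0,0.758]
    - [255,-15.5,21.6,0,0.758]
    - [255,-15.5,21.6,0,0.758]
    - [255,-15.5,21.6,0,0.758]

```text
time: 40.25
tcp_pos: [0.596, -0.2361, 0.2395]
eef_rot: [0.996, 0.092, 0.0, 0.0]
contact_force: [0.2, -0.5, -0.0]
gripper_width: 0.169
grip_force: 40.0
```

Run:
```python
from h import *
st(); rows((.5958,-.237),.0565,-79.5); print("top"); studs("top",.02,(165,170,300,310)); tray(roi=(200,220,330,330))
w=np.ascontiguousarray(viewer.get_image("wrist")[:,:,::-1]); cal=viewer.get_calibration("wrist")
# blade vs slot check: blade lower tip and rack rect
hsv=cv2.cvtColor(w,cv2.COLOR_BGR2HSV)
m=cv2.inRange(hsv,(0,110,30),(11,255,140)); m=cv2.morphologyEx(m,cv2.MORPH_CLOSE,np.ones((15,15)))
print("rack",rect(m,"wrist",.038,(240,100,330,250)))
```

```text
40.25 [ 0.596  -0.2361  0.2395] F [ 0.2 -0.5 -0. ] w 0.169 g 40.0
shift [-0.04  0.08 18.3 ] turn 0.001 q6 58
shift [-0.04  0.08 18.3 ] turn -3.14 q6 -122
top
blob [190. 200.] area 864 axis [ 25. 179.]
blob [246. 253.] area 12 axis [-104.   16.]
blob [264. 255.] area 27 axis [-107.  -32.]
blob [253. 254.] area 11 axis [-106.   -4.]
blob [272. 254.] area 10 axis [-101.  -53.]
blob [258. 256.] area 8 axis [-110.  -17.]
blob [231. 268.] area 16 axis [-149.   52.]
blob [298. 295.] area 6 axis [-204. -132.]
blob [295. 305.] area 5 axis [-232. -127.]
tray [470.1  -5.4] [111.9  56.2] 88.4 axis frame [-94.4 -15.3]
rack ((602.4156494140625, -235.1715545654297), (111.84954071044922, 43.82524490356445), 10.733146667480469)
```

apply_moves:
  plan:
    - [255,0,0.08,6,0]
    - [255,0,0.08,12,0]
    - [255,0,0.08,14,0]
    - [255,0,0.08,15,0]
    - [255,0,0.08,16,0]
    - [255,0,0.08,17,0]
    - [255,0,0.08,17.8,0]
    - [255,0,0.08,18.2,0]
    - [255,0,0.08,18.3,0]
    - [255,0,0.08,18.3,0]

```text
time: 41.65
tcp_pos: [0.6025, -0.2384, 0.0681]
eef_rot: [0.996, 0.092, 0.009, 0.003]
contact_force: [-4.6, 15.1, 63.4]
gripper_width: 0.169
grip_force: 40.0
```

Run:
```python
from h import *
st()
```

```text
41.65 [ 0.6025 -0.2384  0.0681] F [-4.6 15.1 63.4] w 0.169 g 40.0
```

Blocked 12 mm high at 63 N, so the card probably slipped or tilted in the grip. Back off and measure it.

apply_moves:
  plan:
    - [255,0,0,-1.0,0]
    - [255,0,0,-3,0]
    - [255,0,0,-6,0]
    - [255,0,0,-12,0]
    - [255,0,0,-15,0]
    - [255,0,0,-15,0]
    - [255,0,0,-15,0]

```text
time: 42.52
tcp_pos: [0.5957, -0.2378, 0.2051]
eef_rot: [0.996, 0.091, -0.001, -0.0]
contact_force: [0.6, 0.6, -0.8]
gripper_width: 0.164
grip_force: 40.0
```

Run:
```python
from h import *
st(); s=sensors.observe(); p=s["tcp_pos"]; print(s["eef_rot"].round(3))
im=np.ascontiguousarray(viewer.get_image("scene")[:,:,::-1]); h=cv2.cvtColor(im,cv2.COLOR_BGR2HSV)
m=cv2.inRange(h,(3,150,80),(20,255,255)); c0=proj("scene",[p-[0,0,.025]])[0].astype(int); print("expected blade px",c0)
k=np.zeros_like(m);k[c0[1]-40:c0[1]+40,c0[0]-40:c0[0]+40]=255;m&=k
n,_,st_,c=cv2.connectedComponentsWithStats(m)
for i in range(1,n):
  if st_[i,4]>8: print("blob",c[i].round(),st_[i])
cs,_=cv2.findContours(m,0,2)
for c in cs:
  if cv2.contourArea(c)>8: print(cv2.approxPolyDP(c,2,True)[:,0].tolist())
yw=np.radians(10.5); x=np.array([np.cos(yw),np.sin(yw),0])
for off in (-.003,):
  print("expected corners top+/bot+/bot-/top-",proj("scene",[p+(off+sx*.05)*x+[0,0,z] for sx,z in((1,-.004),(1,-.0477),(-1,-.0477),(-1,-.004))]).round(1).tolist())
w=np.ascontiguousarray(viewer.get_image("wrist")[:,:,::-1]);o=cv2.inRange(cv2.cvtColor(w,cv2.COLOR_BGR2HSV),(3,170,60),(25,255,255))
ys,xs=np.nonzero(o[:330,268:292]); print("wrist blade tip row",ys.min(),ys.max())
```

```text
42.52 [ 0.5957 -0.2378  0.2051] F [ 0.6  0.6 -0.8] w 0.164 g 40.0
[ 0.996  0.091 -0.001 -0.   ]
expected blade px [223 162]
blob [232. 147.] [230 141   5  14  42]
blob [221. 165.] [216 158  13  13  35]
[[228, 158], [218, 165], [216, 170]]
[[233, 141], [230, 143], [231, 154], [234, 151]]
expected corners top+/bot+/bot-/top- [[213.9, 167.6], [215.2, 178.4], [233.8, 156.8], [233.0, 145.9]]
wrist blade tip row 75 232
```

Run:
```python
from h import *
im=np.ascontiguousarray(viewer.get_image("scene")[:,:,::-1]); h=cv2.cvtColor(im,cv2.COLOR_BGR2HSV)
for r in range(136,186):
    print(r,"".join('O' if (H<=22 or H>172) and S>110 and V>70 else 'o' if (H<=22 or H>172) and S>80 and V>25 else '#' if V<60 else '.' for H,S,V in h[r,205:245]))
```

```text
136 ...........#######o...........######.#..
137 ...........#######O..#...........####...
138 ............######o...............#.....
139 ............#######.....................
140 ............#####..........OO...........
141 ............####........#.oOO...........
142 ............#####.......#oOOO...........
143 ............#####.......#OOOOOo.........
144 ............#####.......#OOOOOo.........
145 ............#####........OOOOOo.........
146 ...........######........OOOOOo.....ooo.
147 ...........######........OOOOOoo....oooo
148 ............#####........OOOOOoooooooooo
149 ............#####.......oOOOOOoooooooooo
150 ............#####........OOOOOoooooooooo
151 ............######.......OOOOOoooooooooo
152 ............#####........OOOOOoooooooooo
153 ............######.......OOOOooooooooooo
154 .............#####.......OOOOooooooooooo
155 ............######......oOOOoooooooooooo
156 .............o.###......OOOooooooooooooo
157 .............OO..o.....OOOoooooooooooooo
158 ............OOOOoO....OOOooooooooooooooo
159 ...........OOOoOOo..oOOOoooooooooooooooo
160 ..........OOOOoO
[... 449 characters left out ...]
oooooooooooooooooooo.....
171 ..........OOO.....ooooooooooooooooo.....
172 ..........oOo.......oooooooooooooo......
173 ...........o...........oooooooooo.......
174 ..........................oooooo........
175 ............................ooo.........
176 ........................................
177 ........................................
178 ........................................
179 ........................................
180 ........................................
181 ........................................
182 ............................oo..........
183 ............................ooo.........
184 ...........................oooo.........
185 ..........................oOo.....oo....
```

The card slipped up about 18 mm in the fingers because its edge met the rack's top rather than the slot. I'll shift aside and measure the empty slot.

apply_moves:
  plan:
    - [255,-3,5,0,0]
    - [255,-6,7,0,0]
    - [255,-6,7,0,0]
    - [255,-6,7,0,0]
    - [255,-6,7,0,0]
    - [255,-6,7,0,0]

```text
time: 43.42
tcp_pos: [0.5503, -0.3169, 0.2061]
eef_rot: [0.996, 0.092, -0.0, -0.0]
contact_force: [0.0, -0.2, -1.8]
gripper_width: 0.17
grip_force: 40.0
```

Run:
```python
from h import *
st(); w=np.ascontiguousarray(viewer.get_image("wrist")[:,:,::-1]); cal=viewer.get_calibration("wrist"); cv2.imwrite("pics/w11.png",w)
C=np.array([.5975,-.2355]); a=np.radians(10.6); x=np.array([np.cos(a),np.sin(a)]); n=np.array([-np.sin(a),np.cos(a)])
h=cv2.cvtColor(w,cv2.COLOR_BGR2HSV)
print("rack centre px",proj("wrist",[*C,.038],cal).round(1))
for t in(-.05,-.03,0,.03,.05):
    s=np.arange(-.036,.037,.0015); P=np.array([[*(C+t*x+k*n),.038] for k in s]); uv=proj("wrist",P,cal).round().astype(int)
    print(t,uv[0],uv[-1],"".join('%4d'%h[v,u,2] if h[v,u,1]>90 else '  ..' for u,v in uv))
print(np.arange(-36,37,1.5).tolist())
y0=proj("wrist",[*sensors.observe()["tcp_pos"]],cal); print("tcp px",y0)
for r in (100,120,140,170): 
    c=np.nonzero((h[r,260:300,1]>150)&(h[r,260:300,2]>60))[0]; print(r,c.min()+260 if len(c) else None,c.max()+260 if len(c) else None)
```

```text
43.42 [ 0.5503 -0.3169  0.2061] F [ 0.  -0.2 -1.8] w 0.17 g 40.0
rack centre px [[217.5 138.2]]
-0.05 [250 181] [190 181]   ..  ..  ..  ..  ..  55  52  52  53  54  34  28  17  29  81  92  93  97  82  88  61  33  32  32  29  14  16  22  49  65  79  84  82  87  76  ..  ..  ..  ..  ..  ..  ..  ..  ..  ..  ..  ..  ..  ..
-0.03 [249 164] [188 164]   ..  ..  ..  ..  ..  48  41  46  54  61  46  23  16  29  51  90  91  92  88  77  61  34  23  33  20  11  16  25  48  68  80  74  78  89  81  ..  ..  ..  ..  ..  ..  ..  ..  ..  ..  ..  ..  ..  ..
0 [249 138] [186 138]   ..  ..  ..  ..  ..  39  44  50  44  54  55  18  16  18  59  64  76  81  84  81  53  29  37  27  22  21  ..  18  55  72  75  81  79  80  74  ..  ..  ..  ..  ..  ..  ..  ..  ..  ..  ..  ..  ..  ..
0.03 [248 111] [184 111]   ..  ..  ..  ..  ..  42  41  42  49  56  54  23  16  12  51  66  78  76  80  85  49  36  29  35  26  17  16   7  35  79  74  80  83  82  60  ..  ..  ..  ..  ..  ..  ..  ..  ..  ..  ..  ..  ..  ..
0.05 [247  92] [182  92]   ..  ..  ..  ..  ..  ..  45  46  50  58  50  20  10  12  48  60  65  75  77  80  46  31  27  29  26  21   9  15  42  65  71  78  79  78  83  ..  ..  ..  ..  ..  ..  ..  ..  ..  ..  ..  ..  ..  ..
[-36.0, -34.5, -33.0, -31.5, -30.0, -28.5, -27.0, -25.5, -24.0, -22.5, -21.0, -19.5, -18.0, -16.5, -15.0, -13.5, -12.0, -10.5, -9.0, -7.5, -6.0, -4.5, -3.0, -1.5, 0.0, 1.5, 3.0, 4.5, 6.0, 7.5, 9.0, 10.5, 12.0, 13.5, 15.0, 16.5, 18.0, 19.5, 21.0, 22.5, 24.0, 25.5, 27.0, 28.5, 30.0, 31.5, 33.0, 34.5, 36.0]
tcp px [[279.14175167 247.23658445]]
100 None None
120 None None
140 None None
170 None None
```

Run:
```python
from h import *
w=cv2.imread("pics/w11.png"); cal=viewer.get_calibration("wrist"); h=cv2.cvtColor(w,cv2.COLOR_BGR2HSV); p=sensors.observe()["tcp_pos"]
for r in range(150,236,5):
    row=h[r,262:300]; print(r,"".join('O' if (H<=22) and S>120 and V>60 else '#' if V<60 else '.' for H,S,V in row))
a=np.radians(10.55); x=np.array([np.cos(a),np.sin(a),0]); n=np.array([-np.sin(a),np.cos(a),0])
for nm,t,z in(("tip low",.046,-.030),("tip top",.046,.013),("handle top far",.022,.055)):
    print(nm,proj("wrist",[p+t*x+[0,0,z]+s*.003*n for s in(-1,0,1)],cal).round(1).tolist())
```

```text
150 ......................................
155 ......................................
160 ......................................
165 ......................................
170 ......................................
175 ......................................
180 ...............OOOOOOO................
185 ...............OOOOOOO................
190 ...............OOOOOOOO...............
195 ..............OOOOOOOOO...............
200 ..............OOOOOOOOO...............
205 ..............OOOOOOOOO...............
210 ..............OOOOOOOOO...............
215 ..............OOOOOOOOO...............
220 .............OOOOOOOOOOOOO.OOO.#.OOOOO
225 OOOOOOOOOOOOOOOOOOOOOOOOOOOOOOOOOOOOOO
230 OOOOOOOOOOOOOOOOOOOOOOOOOOOOOOOOOOOOOO
235 ##.##################################.
tip low [[283.4, 170.7], [279.2, 170.7], [275.0, 170.7]]
tip top [[284.3, 182.7], [279.0, 182.7], [273.8, 182.7]]
handle top far [[285.3, 252.2], [278.8, 252.2], [272.3, 252.2]]
```

The slot centre is about 1.9 mm to the +y side of the blade's line, so I'll correct for that and go in gently.

Run:
```python
from h import *
rows((.59545,-.2351),.09,-79.45)
```

```text
shift [ 5.95 -7.23 11.61] turn -0.0 q6 58
shift [ 5.95 -7.23 11.61] turn -3.142 q6 -122
```

apply_moves:
  plan:
    - [255,3,-3.6,0,0]
    - [255,5.95,-7.2,0,0]
    - [255,5.95,-7.2,5,0]
    - [255,5.95,-7.2,10,0]
    - [255,5.95,-7.2,11.6,0]
    - [255,5.95,-7.2,11.6,0]
    - [255,5.95,-7.2,11.6,0]
    - [255,5.95,-7.2,11.6,0]

```text
time: 44.48
tcp_pos: [0.5959, -0.2363, 0.092]
eef_rot: [0.996, 0.091, 0.001, 0.001]
contact_force: [-1.1, 0.1, -1.5]
gripper_width: 0.168
grip_force: 40.0
```

Run:
```python
from h import *
st(); rows((.59545,-.2351),.062,-79.45)
```

```text
44.48 [ 0.5959 -0.2363  0.092 ] F [-1.1  0.1 -1.5] w 0.168 g 40.0
shift [-0.03 -0.13  3.  ] turn -0.001 q6 58
shift [-0.03 -0.13  3.  ] turn -3.143 q6 -122
```

apply_moves:
  plan:
    - [255,0,-0.13,0,0]
    - [255,0,-0.13,1,0]
    - [255,0,-0.13,1.8,0]
    - [255,0,-0.13,2.2,0]
    - [255,0,-0.13,2.5,0]
    - [255,0,-0.13,2.7,0]
    - [255,0,-0.13,2.9,0]
    - [255,0,-0.13,2.9,0]

```text
time: 45.48
tcp_pos: [0.595, -0.2347, 0.0611]
eef_rot: [0.996, 0.091, -0.0, -0.0]
contact_force: [-0.2, -0.4, -2.1]
gripper_width: 0.168
grip_force: 40.0
```

apply_moves:
  plan:
    - [255,0,0,0.4,0]
    - [255,0,0,0.8,0]
    - [255,0,0,1.1,0]
    - [255,0,0,1.4,0]
    - [255,0,0,1.4,0]

```text
time: 46.1
tcp_pos: [0.5949, -0.2346, 0.0469]
eef_rot: [0.996, 0.091, -0.0, -0.0]
contact_force: [-0.3, 0.7, -0.8]
gripper_width: 0.17
grip_force: 40.0
```

Sliding in without force. Open and rise.

apply_moves:
  plan:
    - [200,0,0,0,0]
    - [170,0,0,0,0]
    - [140,0,0,0,0]
    - [140,0,0,0,0]
    - [140,0,0,-4,0]
    - [140,0,0,-9,0]
    - [140,0,0,-14,0]
    - [140,0,0,-14,0]
    - [140,0,0,-14,0]

```text
time: 47.22
tcp_pos: [0.5947, -0.2346, 0.1864]
eef_rot: [0.996, 0.091, -0.0, -0.0]
contact_force: [-0.5, 0.5, -1.0]
gripper_width: 0.454
grip_force: 0.0
```

Run:
```python
from h import *
st(); im=np.ascontiguousarray(viewer.get_image("scene")[:,:,::-1]); h=cv2.cvtColor(im,cv2.COLOR_BGR2HSV)
c=np.array([.595,-.2346,0]); a=np.radians(10.55); x=np.array([np.cos(a),np.sin(a),0])
print("expect handle top ends",proj("scene",[c+.025*x+[0,0,.094],c-.025*x+[0,0,.094]]).round().tolist(),"blade top ends",proj("scene",[c+.05*x+[0,0,.052],c-.05*x+[0,0,.052]]).round().tolist())
for r in range(170,222): print(r,"".join('O' if H<=22 and S>140 and V>75 else 'o' if (H<=22 or H>172) and S>80 and V>25 else '#' if V<60 else '.' for H,S,V in h[r,205:250]))
wr(.094)
```

```text
47.23 [ 0.5947 -0.2346  0.1864] F [-0.5  0.5 -1. ] w 0.454 g 0.0
expect handle top ends [[222.0, 189.0], [231.0, 178.0]] blade top ends [[218.0, 204.0], [236.0, 182.0]]
170 ...............oooooooooooooooooooo..........
171 ...................ooooooooooooooo...........
172 ....................oooooooooooooo...........
173 .......................oooooooooo............
174 ..........................oooooo.............
175 ............................ooo..............
176 .............................................
177 .............................................
178 .........................##..................
179 ..........................##.................
180 .......................###.#.................
181 ........................####..oOo............
182 ......................#####.#oOOo............
183 ......................##.####OOOo............
184 .....................#.######OOOo............
185 ...................##.##.####OOOoooo.........
186 ......................##.##.#oOooooo.........
187 .................#...#####.#.ooooooo.........
188 .................##.##.####
[... 1246 characters left out ...]
o.....................
214 .....................o.......................
215 ...................ooo.......................
216 ..................ooo........................
217 .............................................
218 ..................o..........................
219 o............................................
220 o............................................
221 o............................................
wrist [([281.0, 169.0], 183, [85.0, -225.0]), ([281.0, 241.0], 41, [16.0, -244.0]), ([91.0, 255.0], 219, [-49.0, -63.0]), ([104.0, 263.0], 185, [-54.0, -77.0]), ([363.0, 273.0], 466, [3.0, -334.0]), ([316.0, 295.0], 474, [-34.0, -295.0]), ([358.0, 309.0], 41, [-38.0, -343.0])]
```

The card stands seated in its rack; the handle-top ends match the expected pixels. Next, fetch the stray stud.

Run:
```python
from h import *
rows((.4258,.0676),.186,-94.66)
```

```text
shift [-1.110e+01 -3.277e+01  3.000e-02] turn 0.264 q6 104
shift [-1.110e+01 -3.277e+01  3.000e-02] turn -2.877 q6 -76
```

apply_moves:
  plan:
    - [140,-4,-4,-2,0]
    - [140,-8,-9,-2,0]
    - [140,-10,-15,-2,0.05]
    - [140,-11,-21,-2,0.1]
    - [140,-11.1,-27,-2,0.2]
    - [140,-11.1,-32.8,-2,0.264]
    - [140,-11.1,-32.8,0,0.264]
    - [140,-11.1,-32.8,0,0.264]
    - [140,-11.1,-32.8,0,0.264]
    - [140,-11.1,-32.8,0,0.264]

```text
time: 48.58
tcp_pos: [0.4265, 0.0671, 0.1876]
eef_rot: [0.999, -0.041, 0.0, -0.0]
contact_force: [0.4, -1.2, 0.2]
gripper_width: 0.452
grip_force: 0.0
```

```bash
cat >> h.py <<'E'
def wb(z=.006,amin=15,lo=(12,90,40)):
    w=np.ascontiguousarray(viewer.get_image("wrist")[:,:,::-1]);cal=viewer.get_calibration("wrist");h=cv2.cvtColor(w,cv2.COLOR_BGR2HSV)
    m=cv2.inRange(h,lo,(30,255,255)); n,_,s,c=cv2.connectedComponentsWithStats(m)
    for i in range(1,n):
        if s[i,4]>=amin and c[i,1]<300: W=ray("wrist",[c[i]],z,cal); print(c[i].round(),s[i].tolist(),W.round(4)[0],tr(W,AX)[0])
    return w,h
E
python3 - <<'E'
from h import *
st(); w,h=wb(); cv2.imwrite("pics/w12.png",w); tray(roi=(200,220,330,330))
E
```

```text
48.58 [0.4265 0.0671 0.1876] F [ 0.4 -1.2  0.2] w 0.452 g 0.0
[116.  86.] [22, 0, 235, 115, 6740] [0.561 0.244] [-24. 241.]
[ 1. 60.] [0, 56, 4, 8, 17] [0.5982 0.3662] [  3. 365.]
[369. 151.] [364, 145, 10, 11, 77] [ 0.464 -0.044] [-97. -54.]
[351. 157.] [341, 146, 21, 21, 192] [ 0.4583 -0.023 ] [-105.  -34.]
[310. 153.] [305, 149, 10, 9, 57] [0.4665 0.0272] [-101.   17.]
[333. 157.] [323, 152, 20, 13, 130] [ 0.4594 -0.0005] [-105.  -11.]
[279. 189.] [275, 185, 10, 10, 83] [0.4249 0.0677] [-145.   54.]
tray [471.   -4.3] [109.4  57.9] 86.5 axis frame [-93.6 -14.2]
```

The tray's blobs account for seven studs and the stray is at (0.425, 0.068). Pick it.

apply_moves:
  plan:
    - [140,-0.15,-0.06,6,0]
    - [140,-0.15,-0.06,12,0]
    - [140,-0.15,-0.06,16,0]
    - [140,-0.15,-0.06,18,0]
    - [140,-0.15,-0.06,18.3,0]
    - [140,-0.15,-0.06,18.3,0]
    - [255,-0.15,-0.06,18.3,0]
    - [255,-0.15,-0.06,18.3,0]
    - [255,-0.15,-0.06,18.3,0]
    - [255,-0.15,-0.06,18.3,0]
  force: 20

```text
time: 49.92
tcp_pos: [0.4249, 0.0684, 0.0044]
eef_rot: [0.999, -0.041, 0.0, -0.0]
contact_force: [-0.1, -0.5, 3.2]
gripper_width: 0.139
grip_force: 20.0
```

apply_moves:
  plan:
    - [255,0,0,0,0]
    - [255,0,0,0,0]
    - [255,0,0,-4,0]
    - [255,0,0,-8,0]
    - [255,0,0,-10,0]
    - [255,0,0,-10,0]
    - [255,0,0,-10,0]

```text
time: 50.8
tcp_pos: [0.4243, 0.0683, 0.1031]
eef_rot: [0.999, -0.041, -0.001, 0.0]
contact_force: [1.2, -0.7, -0.4]
gripper_width: 0.131
grip_force: 20.0
```

Run:
```python
from h import *
st(); rows(A(-.104,0.030),.055,-94.66); rows(A(-.104,0.030),.104,-94.66)
```

```text
50.8 [0.4243 0.0683 0.1031] F [ 1.2 -0.7 -0.4] w 0.131 g 20.0
shift [4.21 2.45 4.81] turn 0.0 q6 100
shift [4.21 2.45 4.81] turn -3.141 q6 -80
shift [ 4.21  2.45 -0.09] turn 0.0 q6 100
shift [ 4.21  2.45 -0.09] turn -3.141 q6 -80
```

apply_moves:
  plan:
    - [255,2.2,1.3,0,0]
    - [255,4.3,2.5,0,0]
    - [255,4.3,2.5,2.5,0]
    - [255,4.3,2.5,4.7,0]
    - [255,4.3,2.5,4.7,0]
    - [255,4.3,2.5,4.7,0]
    - [190,4.3,2.5,4.7,0]
    - [190,4.3,2.5,4.7,0]
    - [190,4.3,2.5,4.7,0]

```text
time: 51.92
tcp_pos: [0.4657, 0.04, 0.0575]
eef_rot: [0.999, -0.041, 0.0, -0.0]
contact_force: [-0.8, 0.7, -0.1]
gripper_width: 0.256
grip_force: 0.0
```

apply_moves:
  plan:
    - [190,0,0,-4,0]
    - [190,-4,0,-10,0]
    - [190,-8,3,-10,0]
    - [190,-8,3,-10,0]
    - [190,-8,3,-10,0]

```text
time: 52.55
tcp_pos: [0.3839, 0.0166, 0.1574]
eef_rot: [0.999, -0.041, 0.0, -0.0]
contact_force: [0.4, -0.6, -0.2]
gripper_width: 0.254
grip_force: 0.0
```

Run:
```python
from h import *
st(); w,h=wb(.01,8); tray(roi=(200,220,330,330))
```

```text
52.55 [0.3839 0.0166 0.1574] F [ 0.4 -0.6 -0.2] w 0.254 g 0.0
[547.  15.] [545, 12, 5, 6, 9] [ 0.5426 -0.2584] [  -2. -262.]
[79. 32.] [0, 16, 164, 34, 4960] [0.5646 0.2009] [-17. 198.]
[162.  45.] [160, 43, 4, 4, 8] [0.547  0.1216] [-28. 118.]
[68. 65.] [45, 61, 39, 11, 141] [0.5359 0.2206] [-47. 215.]
[175.  61.] [170, 60, 10, 6, 19] [0.5308 0.111 ] [-43. 106.]
[191.  68.] [181, 65, 19, 7, 58] [0.523  0.0959] [-50.  90.]
[329. 117.] [325, 111, 10, 12, 92] [ 0.4643 -0.0426] [-97. -53.]
[309. 123.] [298, 112, 23, 22, 219] [ 0.4594 -0.0214] [-104.  -32.]
[263. 122.] [252, 116, 24, 13, 199] [0.4653 0.0283] [-102.   18.]
[289. 125.] [278, 118, 22, 16, 161] [0.46   0.0006] [-105.  -10.]
tray [470.1  -4.3] [109.8  56.2] 88.4 axis frame [-94.5 -14.2]
```

Run:
```python
from h import *
w=np.ascontiguousarray(viewer.get_image("wrist")[:,:,::-1]); h=cv2.cvtColor(w,cv2.COLOR_BGR2HSV)
for r in range(108,140): print(r,"".join('%2d'%(V//10) if 12<=H<=30 and S>90 and V>40 else ' .' for H,S,V in h[r,248:338]))
print("bowl/top"); studs("top",.1,(226,170,285,243),(10,80,35))
```

```text
108  . . . . . . . . . . . . . . . . . . . . . . . . . . . . . . . . . . . . . . . . . . . . . . . . . . . . . . . . . . . . . . . . . . . . . . . . . . . . . . . . . . . . . . . . . .
109  . . . . . . . . . . . . . . . . . . . . . . . . . . . . . . . . . . . . . . . . . . . . . . . . . . . . . . . . . . . . . . . . . . . . . . . . . . . . . . . . . . . . . . . . . .
110  . . . . . . . . . . . . . . . . . . . . . . . . . . . . . . . . . . . . . . . . . . . . . . . . . . . . . . . . . . . . . . . . . . . . . . . . . . . . . . . . . . . . . . . . . .
111  . . . . . . . . . . . . . . . . . . . . . . . . . . . . . . . . . . . . . . . . . . . . . . . . . . . . . . . . . 8 . . . . . . . . . . . . . . . . . . . . .10 9 . . . . . . . . .
112  . . . . . . . . . . . . . . . . . . . . . . . . . . . . . . . . . . . . . . . . . . . . . . . . . . . . . . . .111211 9 . . . . . . . . . . . . . . . . . . 91312 9 . . . . . . . .
113  . . . . . . . . . . . . . . . . . . . . . . . . . . . . . . . . . . . . . . . . . . . . . . . . . . . . . . . 91315141310 . . . . . . . . . . . . . . . . .10141511 . . 8 
[... 4168 characters left out ...]
 . . . . . . . . . . . . . . . . . . . . . . . . . . . . . . . . . . . . . . . . . . . . . . . .
137  . . . . . . . . . . . . . . . . . . . . . . . . . . . . . . . . . . . . . . . . . . . . . . . . . . . . . . . . . . . . . . . . . . . . . . . . . . . . . . . . . . . . . . . . . .
138  . . . . . . . . . . . . . . . . . . . . . . . . . . . . . . . . . . . . . . . . . . . . . . . . . . . . . . . . . . . . . . . . . . . . . . . . . . . . . . . . . . . . . . . . . .
139  . . . . . . . . . . . . . . . . . . . . . . . . . . . . . . . . . . . . . . . . . . . . . . . . . . . . . . . . . . . . . . . . . . . . . . . . . . . . . . . . . . . . . . . . . .
bowl/top
blob [226. 178.] area 11 axis [81. 77.]
```

Blob shapes suggest seven studs in the tray, so one of the eight may be missing. Search the other views for differences against the first pictures.

Run:
```python
from h import *
for n in ("top","scene"):
    a=cv2.imread(f"pics/{n}0.png"); b=np.ascontiguousarray(viewer.get_image(n)[:,:,::-1])
    def mk(i): 
        h=cv2.cvtColor(i,cv2.COLOR_BGR2HSV); return cv2.inRange(h,(11,70,28),(32,255,255))
    m=mk(b)&~cv2.dilate(mk(a),np.ones((5,5)))
    k,_,s,c=cv2.connectedComponentsWithStats(m)
    print(n)
    for i in range(1,k):
        if s[i,4]>=3: print(c[i].round(1),s[i].tolist(),tr(ray(n,[c[i]],.006),AX)[0],"z.1:",tr(ray(n,[c[i]],.1),AX)[0])
    cv2.imwrite(f"pics/{n}_z.png",b)
st()
```

```text
top
[108.2  13.5] [108, 12, 2, 4, 4] [531. 462.] z.1: [486. 423.]
[108.3  18. ] [108, 17, 2, 3, 3] [518. 460.] z.1: [474. 421.]
[391.2 264.7] [378, 244, 29, 41, 883] [-104. -378.] z.1: [-103. -355.]
[245.6 253.1] [242, 251, 9, 5, 27] [-105.   18.] z.1: [-104.   12.]
[263.4 255.3] [260, 251, 8, 9, 30] [-107.  -31.] z.1: [-106.  -34.]
[255.5 255.3] [252, 253, 8, 6, 24] [-109.  -10.] z.1: [-107.  -14.]
[271.7 253.8] [270, 252, 4, 4, 11] [-102.  -53.] z.1: [-100.  -54.]
[206.4 294.7] [201, 283, 11, 25, 132] [-226.  113.] z.1: [-215.  100.]
[234.8 302. ] [212, 284, 45, 37, 961] [-239.   35.] z.1: [-227.   28.]
[260.4 321.8] [249, 285, 18, 73, 435] [-285.  -38.] z.1: [-271.  -40.]
[205.6 336.3] [196, 307, 34, 51, 409] [-336.  105.] z.1: [-317.   92.]
[234.2 350.6] [231, 349, 8, 5, 20] [-367.   25.] z.1: [-346.   18.]
[240.2 350.8] [239, 350, 3, 3, 5] [-366.    9.] z.1: [-345.    4.]
[261.3 358.3] [261, 358, 2, 2, 3] [-381.  -49.] z.1: [-359.  -50.]
[213.2 386.4] [183, 362, 68, 58, 1372] [-464.   72.] z.1: [-436.   62.]
[238.1 409.7] [218, 392, 34, 28, 291] [-519.    1.] z.1: [-487.   -4.]

[... 3529 characters left out ...]
 [-653. -137.] z.1: [-548.  -81.]
[397.4 112.8] [397, 112, 2, 3, 5] [-680. -108.] z.1: [-573.  -54.]
[426.2 113. ] [425, 112, 3, 3, 4] [-754.  -31.] z.1: [-640.   16.]
[402. 117.] [401, 117, 3, 1, 3] [-672.  -82.] z.1: [-565.  -31.]
[376.7 120. ] [376, 119, 2, 3, 3] [-594. -138.] z.1: [-493.  -82.]
[386.8 120.5] [386, 119, 3, 4, 4] [-617. -110.] z.1: [-514.  -57.]
[379.8 121.2] [379, 120, 3, 3, 6] [-597. -126.] z.1: [-495.  -71.]
[330.5 135. ] [329, 134, 4, 3, 4] [-414. -206.] z.1: [-327. -145.]
[424.3 135.3] [424, 135, 2, 2, 3] [-644.   32.] z.1: [-539.   74.]
[231.8 155.1] [217, 143, 30, 25, 391] [-103. -381.] z.1: [ -40. -306.]
52.85 [0.3836 0.0167 0.1568] F [-0.   0.  -0.3] w 0.255 g 0.0
```

apply_moves:
  plan:
    - [190,0,0,-6,0]
    - [190,0,0,-12,0]
    - [190,4,0,-14,0]
    - [190,8.5,0,-14,0]
    - [190,8.5,0,-14,0]
    - [190,8.5,0,-14,0]
    - [190,8.5,0,-14,0]

```text
time: 53.72
tcp_pos: [0.4676, 0.0098, 0.2974]
eef_rot: [0.999, -0.041, 0.0, 0.0]
contact_force: [-1.0, -0.1, -0.4]
gripper_width: 0.259
grip_force: 0.0
```

Run:
```python
from h import *
st(); w,h=wb(.1,6,(9,70,30)); cv2.imwrite("pics/w13.png",w)
cal=viewer.get_calibration("wrist")
print("bowl corners px",proj("wrist",[[*A(-.067,-.06),.12],[*A(-.067,.052),.12],[*A(.085,.052),.09],[*A(.085,-.06),.09]],cal).round().tolist())
print("slab corners px",proj("wrist",[[*S(-.057,-.07),.134],[*S(-.057,.07),.134],[*S(.057,.07),.134],[*S(.057,-.07),.134]],cal).round().tolist())
```

```text
53.73 [0.4676 0.0098 0.2974] F [-1.  -0.1 -0.4] w 0.259 g 0.0
[123.  78.] [55, 13, 164, 147, 6584] [0.6124 0.1845] [ 32. 186.]
[449.  69.] [430, 19, 36, 99, 1241] [ 0.591  -0.1999] [  42. -199.]
[16. 79.] [0, 31, 41, 82, 1336] [0.6213 0.3111] [ 31. 312.]
[420.  33.] [418, 32, 6, 3, 7] [ 0.6319 -0.1649] [  80. -161.]
[423.  40.] [422, 37, 3, 6, 7] [ 0.6247 -0.1682] [  73. -165.]
[440.  55.] [439, 54, 3, 4, 8] [ 0.6066 -0.1889] [  57. -187.]
[425.  67.] [424, 65, 3, 4, 7] [ 0.596 -0.172] [  45. -171.]
[425.  71.] [424, 70, 4, 3, 6] [ 0.5913 -0.1726] [  40. -172.]
[426.  82.] [424, 79, 5, 8, 12] [ 0.5784 -0.1745] [  27. -175.]
[430. 108.] [425, 93, 13, 27, 156] [ 0.5493 -0.1803] [  -1. -183.]
[504. 172.] [471, 125, 64, 96, 4716] [ 0.4617 -0.2802] [ -80. -290.]
[300. 177.] [292, 170, 15, 16, 100] [ 0.4762 -0.0167] [-87. -26.]
[313. 173.] [310, 170, 7, 7, 38] [ 0.4802 -0.034 ] [-82. -43.]
[269. 176.] [261, 172, 17, 8, 89] [0.4813 0.0228] [-86.  14.]
[286. 178.] [279, 174, 15, 10, 77] [0.4769 0.0009] [-88.  -8.]
bowl corners px [[329.0, 164.0], [237.0, 164.0], [235.0, 30.0], [331.0, 30.0]]
slab corners px [[220.0, 148.0], [98.0, 148.0], [80.0, 37.0], [214.0, 37.0]]
```

The bowl and slab are empty. I'll close the fingers, hook them inside the tray's near wall, pull the tray out and inspect its contents from close by.

Run:
```python
from h import *
w,h=wb(.04,30); 
im=cv2.imread("pics/w13.png");hh=cv2.cvtColor(im,cv2.COLOR_BGR2HSV);m=cv2.inRange(hh,(105,120,30),(130,255,255));ys,xs=np.nonzero(m[120:260,200:360]);xs+=200;ys+=120
P=[(c,ys[xs==c].max()) for c in range(xs.min()+10,xs.max()-8,12)]
print("near rim",tr(ray("wrist",P,.045),AX).tolist(), xs.min(),xs.max(), tr(ray("wrist",[[xs.min(),185],[xs.max(),185]],.045),AX).tolist())
rows(A(-.1045,-.012),.10,-94.66); rows(A(-.1045,-.012),.036,-94.66)
```

```text
[124.  77.] [56, 14, 161, 146, 5852] [0.6236 0.2113] [ 41. 213.]
[16. 79.] [0, 31, 40, 82, 1274] [0.6336 0.3604] [ 39. 363.]
[453.  41.] [448, 35, 10, 16, 69] [ 0.6325 -0.2358] [  86. -232.]
[460. 105.] [456, 95, 8, 19, 82] [ 0.5494 -0.2512] [   5. -254.]
[504. 172.] [471, 125, 64, 96, 4560] [ 0.4483 -0.3251] [ -90. -336.]
[300. 177.] [292, 170, 15, 16, 98] [ 0.4649 -0.02  ] [-98. -30.]
[313. 173.] [310, 170, 7, 7, 36] [ 0.4698 -0.0397] [-92. -50.]
[269. 176.] [262, 172, 16, 8, 89] [0.4707 0.0258] [-96.  16.]
[286. 178.] [279, 174, 14, 10, 72] [0.4658 0.001 ] [-99.  -9.]
near rim [[-117.0, 25.0], [-117.0, 7.0], [-117.0, -11.0], [-117.0, -29.0], [-117.0, -47.0]] 253 327 [[-109.0, 40.0], [-109.0, -71.0]]
shift [-0.67  1.16 19.76] turn 0.0 q6 94
shift [-0.67  1.16 19.76] turn -3.141 q6 -86
shift [-0.67  1.16 26.16] turn 0.0 q6 94
shift [-0.67  1.16 26.16] turn -3.141 q6 -86
```

apply_moves:
  plan:
    - [255,-0.35,1.1,6,0]
    - [255,-0.35,1.1,12,0]
    - [255,-0.35,1.1,18,0]
    - [255,-0.35,1.1,22,0]
    - [255,-0.35,1.1,24.5,0]
    - [255,-0.35,1.1,25.7,0]
    - [255,-0.35,1.1,25.7,0]
    - [255,-0.35,1.1,25.7,0]

```text
time: 54.82
tcp_pos: [0.4644, -0.0011, 0.0413]
eef_rot: [0.999, -0.041, 0.001, 0.0]
contact_force: [0.5, 0.5, -0.1]
gripper_width: 0.007
grip_force: 0.0
```

Run:
```python
from h import *
st(); print(tr(sensors.observe()["tcp_pos"][None,:2],AX))
```

```text
54.83 [ 0.4644 -0.0011  0.0413] F [ 0.5  0.5 -0.1] w 0.007 g 0.0
[[-100.  -11.]]
```

Free of contact. Pull back gently, going a little deeper once clear of the mouth.

apply_moves:
  plan:
    - [255,-0.6,0,0,0]
    - [255,-1.2,0,0,0]
    - [255,-1.9,0,0.3,0]
    - [255,-2.6,0,0.6,0]
    - [255,-3.4,0,0.8,0]
    - [255,-4.2,0,0.8,0]
    - [255,-5.0,0,0.8,0]
    - [255,-5.8,0,0.8,0]
    - [255,-6.4,0,0.8,0]
    - [255,-6.4,0,0.8,0]

```text
time: 56.08
tcp_pos: [0.3997, 0.0042, 0.0323]
eef_rot: [0.999, -0.041, -0.0, -0.0]
contact_force: [-0.5, -0.3, -0.1]
gripper_width: 0.005
grip_force: 0.0
```

apply_moves:
  plan:
    - [255,-0.6,0,0,0]
    - [255,-1.2,0,0,0]
    - [255,-1.2,0,0,0]
    - [255,-0.6,0,0,0]
    - [255,-0.6,0,-5,0]
    - [255,-1.5,0,-7,0]
    - [255,-1.5,0,-7,0]
    - [255,-1.5,0,-7,0]

```text
time: 57.08
tcp_pos: [0.385, 0.0054, 0.1014]
eef_rot: [0.999, -0.041, -0.0, -0.0]
contact_force: [-0.0, -0.1, -0.1]
gripper_width: 0.007
grip_force: 0.0
```

```bash
cat > asc.py <<'E'
from h import *
st(); w,h=wb(.012,10); 
m=cv2.inRange(h,(105,120,30),(130,255,255));ys,xs=np.nonzero(m[:300]);cal=viewer.get_calibration("wrist")
x0,x1,y0,y1=xs.min(),xs.max(),ys.min(),ys.max();print("blue box",x0,x1,y0,y1)
r=rect(m,"wrist",.045,(0,0,560,300)); print("tray",r, tr(np.array([r[0]])/1000,AX))
mm=cv2.inRange(h,(12,90,40),(30,255,255)); k=np.zeros_like(mm);k[y0:y1,x0:x1]=mm[y0:y1,x0:x1]
yy,xx=np.nonzero(k); print(xx.min(),yy.min())
for q in range(yy.min(),yy.max()+1): print(q,"".join('%x'%(h[q,c,2]//16) if k[q,c] else '.' for c in range(xx.min(),xx.max()+1)))
E
python3 asc.py
```

```text
57.08 [0.385  0.0054 0.1014] F [-0.  -0.1 -0.1] w 0.007 g 0.0
[42. 11.] [0, 0, 90, 24, 1850] [0.5648 0.181 ] [-15. 178.]
[549.   8.] [546, 7, 7, 3, 10] [ 0.5339 -0.2223] [ -13. -226.]
[14. 56.] [0, 49, 32, 14, 202] [0.5345 0.2138] [-48. 208.]
[154.  57.] [137, 50, 35, 13, 164] [0.5246 0.0984] [-49.  93.]
[33. 57.] [31, 52, 4, 11, 16] [0.5327 0.1989] [-49. 193.]
[325. 110.] [320, 103, 12, 16, 132] [ 0.4708 -0.0413] [-91. -51.]
[282. 123.] [263, 106, 35, 31, 363] [ 0.4632 -0.0031] [-101.  -14.]
[307. 126.] [299, 115, 19, 22, 247] [ 0.4591 -0.0251] [-104.  -36.]
[239. 127.] [233, 121, 14, 14, 165] [0.4624 0.0347] [-105.   24.]
[254. 132.] [248, 126, 14, 11, 116] [0.4579 0.0218] [-109.   11.]
blue box 209 358 63 145
tray ((476.0700988769531, -4.8484649658203125), (109.77552795410156, 59.01194381713867), 85.38883209228516) [[-88. -14.]]
233 103
103 .........................................................................................664.......
104 ........................................................................................6876.......
105 ....................................
[... 2587 characters left out ...]
544........3333433.....44565433565..........44457877776655..................
131 .345555554444.....34455544........45566654.....45553.3555..........4445677777766...................
132 .33444443344......34444443........45666665.....344....455..........4344577777665...................
133 ..3333333344....333444555544.....4566676654.....3.....344...........44345666554....................
134 ....333344.....34444455655653....4456666554............3.............433434344.....................
135 ...............34455555555544....3344444433...........................3433333......................
136 ...............34444455544433.....2333332................................3.........................
```

F's blob is about two studs in size (247 px against about 130 for a single, with three ridges), so all eight studs are in the tray. The hook slipped over the rim, so the tray still sits at -88 mm. I'll go deeper this time.

Run:
```python
from h import *
rows(A(-.103,-.012),.09,-94.66)
```

```text
shift [7.72 0.05 1.11] turn 0.0 q6 94
shift [7.72 0.05 1.11] turn -3.142 q6 -86
```

apply_moves:
  plan:
    - [255,5,0,0,0]
    - [255,7.7,0,0,0]
    - [255,7.7,0,3,0]
    - [255,7.7,0,5.5,0]
    - [255,7.7,0,7.2,0]
    - [255,7.7,0,7.2,0]
    - [255,7.7,0,7.2,0]

```text
time: 58.0
tcp_pos: [0.462, -0.0009, 0.0303]
eef_rot: [0.999, -0.041, -0.0, 0.0]
contact_force: [0.1, 0.4, 1.0]
gripper_width: 0.002
grip_force: 0.0
```

apply_moves:
  plan:
    - [255,-0.5,0,0,0]
    - [255,-1.0,0,0,0]
    - [255,-1.5,0,0,0]
    - [255,-2.0,0,0,0]
    - [255,-2.0,0,0,0]

```text
time: 58.62
tcp_pos: [0.4416, 0.0008, 0.0303]
eef_rot: [0.999, -0.041, 0.0, 0.0]
contact_force: [2.5, -0.3, 1.0]
gripper_width: 0.002
grip_force: 1.0
```

Run:
```python
from h import *
st(); print(tr(sensors.observe()["tcp_pos"][None,:2],AX)); tray(roi=(200,220,330,330))
```

```text
58.62 [0.4416 0.0008 0.0303] F [ 2.5 -0.3  1. ] w 0.002 g 1.0
[[-123.  -11.]]
tray [481.9  -4.4] [106.2  18.9] 86.2 axis frame [-82.7 -13.3]
```

apply_moves:
  plan:
    - [255,-0.6,0,0,0]
    - [255,-1.2,0,0,0]
    - [255,-1.9,0,0,0]
    - [255,-2.6,0,0,0]
    - [255,-3.3,0,0,0]
    - [255,-4.0,0,0,0]
    - [255,-4.7,0,0,0]
    - [255,-5.4,0,0,0]
    - [255,-5.6,0,0,0]

```text
time: 59.8
tcp_pos: [0.3856, 0.0053, 0.0302]
eef_rot: [0.999, -0.041, -0.0, 0.0]
contact_force: [3.1, 1.1, -0.5]
gripper_width: 0.001
grip_force: 0.9
```

apply_moves:
  plan:
    - [255,0.7,0,0,0]
    - [255,0.7,0,-3,0]
    - [255,0,0,-8,0]
    - [255,-4,0,-13,0]
    - [255,-4,0,-13,0]
    - [255,-4,0,-13,0]
    - [255,-4,0,-13,0]

```text
time: 60.68
tcp_pos: [0.3461, 0.0085, 0.1588]
eef_rot: [0.999, -0.041, -0.002, -0.0]
contact_force: [0.1, 0.1, -0.9]
gripper_width: 0.003
grip_force: 0.0
```

```bash
python3 asc.py
```

```text
60.67 [0.3461 0.0085 0.1588] F [ 0.1  0.1 -0.9] w 0.003 g 0.0
[165.  15.] [141, 0, 48, 32, 326] [0.5337 0.1053] [-40. 100.]
[38. 19.] [3, 4, 63, 27, 287] [0.5405 0.2291] [-43. 224.]
[291. 143.] [285, 138, 12, 11, 78] [ 0.4024 -0.0082] [-162.  -24.]
[247. 152.] [242, 147, 11, 12, 103] [0.3958 0.0405] [-172.   24.]
[278. 153.] [266, 147, 22, 13, 147] [0.3922 0.0071] [-173.   -9.]
[300. 151.] [294, 146, 13, 14, 123] [ 0.3921 -0.018 ] [-171.  -34.]
[316. 151.] [312, 146, 9, 12, 75] [ 0.3912 -0.0347] [-171.  -51.]
[259. 156.] [254, 151, 11, 10, 80] [0.3907 0.0276] [-176.   11.]
blue box 223 338 102 170
tray ((411.1751708984375, 2.421916961669922), (111.2592544555664, 60.54656219482422), 87.85778045654297) [[-154.  -12.]]
242 138
138 ................................................6776...........................
139 ................................................89986..........................
140 ...............................................58aa986.........................
141 ...........................................676447aaa97.........................
142 ..........................
[... 865 characters left out ...]
.6999a97545665.....477544444
153 46666666666..34565665....4566656554..456654575......5789875568975.....466543434
154 46666666655...4445554......3444443...355553455.........555579997.......55533333
155 4566666544....3445543......2345553....45433355.........2358aa974......234...23.
156 .345454443.....334432......3455554....33...333..........356777.........33......
157 ..3333333....3333343333....4455554..........33.........34555...........2.......
158 ....333.....23444444444....3444443..........2..........334.....................
159 ............33445544443.....23333......................22......................
160 .............3444444432........................................................
```

The tray is out at (0.411, 0.002) with the studs inside. Turn the gripper and grip it across its width.

Run:
```python
from h import *
rows((.411,.0024),.159,-2.1)
```

```text
shift [ 6.52  0.08 -0.04] turn -1.615 q6 2
```

apply_moves:
  plan:
    - [60,3,0,0,-0.15]
    - [0,6.5,0.1,0,-0.33]
    - [0,6.5,0.1,0,-0.5]
    - [0,6.5,0.1,0,-0.7]
    - [0,6.5,0.1,0,-0.9]
    - [0,6.5,0.1,0,-1.1]
    - [0,6.5,0.1,0,-1.3]
    - [0,6.5,0.1,0,-1.5]
    - [0,6.5,0.1,0,-1.615]
    - [0,6.5,0.1,0,-1.615]

```text
time: 61.98
tcp_pos: [0.4108, 0.0023, 0.1591]
eef_rot: [0.72, 0.693, -0.001, -0.001]
contact_force: [-0.0, 0.3, -0.3]
gripper_width: 0.995
grip_force: 0.0
```

Run:
```python
from h import *
st(); w=np.ascontiguousarray(viewer.get_image("wrist")[:,:,::-1]); h=cv2.cvtColor(w,cv2.COLOR_BGR2HSV); m=cv2.inRange(h,(105,120,30),(130,255,255))
r=rect(m,"wrist",.045,(0,0,560,300)); print(r); rows(np.array(r[0])/1000,.028,r[2]-90)
```

```text
61.98 [0.4108 0.0023 0.1591] F [-0.   0.3 -0.3] w 0.995 g 0.0
((411.68426513671875, 3.0177841186523438), (112.87562561035156, 60.18223190307617), 87.35440063476562)
shift [ 0.08  0.11 13.13] turn 0.005 q6 3
```

apply_moves:
  plan:
    - [0,0.1,0,5,0]
    - [0,0.1,0,9,0]
    - [0,0.1,0,12,0]
    - [0,0.1,0,13.1,0]
    - [0,0.1,0,13.1,0]
    - [255,0.1,0,13.1,0]
    - [255,0.1,0,13.1,0]
    - [255,0.1,0,13.1,0]
    - [255,0.1,0,13.1,0]
    - [255,0.1,0,13.1,0]
  force: 25

```text
time: 63.28
tcp_pos: [0.4109, 0.0033, 0.0294]
eef_rot: [0.72, 0.694, 0.0, -0.0]
contact_force: [-3.1, -0.2, 6.5]
gripper_width: 0.635
grip_force: 25.0
```

apply_moves:
  plan:
    - [255,0,0,-2,0]
    - [255,0,0,-5,0]
    - [255,0,0,-9,0]
    - [255,0,0,-10,0]
    - [255,0,0,-10,0]

```text
time: 63.9
tcp_pos: [0.4108, 0.0033, 0.1286]
eef_rot: [0.72, 0.694, -0.0, -0.0]
contact_force: [0.5, -0.1, -3.0]
gripper_width: 0.633
grip_force: 25.0
```

Run:
```python
from h import *
st(); rows((.4322,.3439),.128,97)
w=np.ascontiguousarray(viewer.get_image("wrist")[:,:,::-1]);h=cv2.cvtColor(w,cv2.COLOR_BGR2HSV);m=cv2.inRange(h,(12,90,40),(30,255,255));n,_,s,c=cv2.connectedComponentsWithStats(m)
print([(c[i].round().tolist(),s[i].tolist()) for i in range(1,n) if s[i,4]>30 and c[i,1]<330])
print("top"); studs("top",.006,(226,170,330,275),(10,80,30))
```

```text
63.9 [0.4108 0.0033 0.1286] F [ 0.5 -0.1 -3. ] w 0.633 g 25.0
shift [34.12  0.88  0.06] turn 1.412 q6 122
shift [34.12  0.88  0.06] turn -1.73 q6 -58
[([487.0, 60.0], [455, 0, 66, 125, 4610]), ([411.0, 101.0], [388, 89, 45, 24, 548]), ([253.0, 182.0], [244, 175, 19, 16, 255]), ([247.0, 203.0], [241, 194, 16, 19, 209]), ([256.0, 253.0], [242, 213, 33, 79, 1203])]
top
blob [226. 178.] area 11 axis [94. 88.]
blob [243. 257.] area 11 axis [-117.   23.]
blob [263. 255.] area 5 axis [-106.  -29.]
blob [231. 272.] area 33 axis [-158.   52.]
blob [240. 272.] area 16 axis [-159.   29.]
blob [249. 273.] area 19 axis [-158.    3.]
blob [257. 272.] area 12 axis [-154.  -18.]
blob [270. 272.] area 6 axis [-152.  -53.]
```

apply_moves:
  plan:
    - [255,4,0,0,0]
    - [255,8,0,0,-0.1]
    - [255,13,0.3,0,-0.25]
    - [255,18,0.4,0,-0.4]
    - [255,23,0.6,0,-0.6]
    - [255,28,0.8,0,-0.8]
    - [255,32,0.9,0,-1.0]
    - [255,34.1,0.9,0,-1.2]
    - [255,34.1,0.9,0,-1.4]
    - [255,34.1,0.9,0,-1.6]

```text
time: 65.25
tcp_pos: [0.4319, 0.3436, 0.127]
eef_rot: [0.038, 0.999, -0.001, -0.001]
contact_force: [-0.8, 0.2, -3.3]
gripper_width: 0.631
grip_force: 25.0
```

Run:
```python
from h import *
st(); rows((.4322,.3439),.128,97); rows((.4322,.3439),.0325,97)
print("top"); studs("top",.006,(205,238,345,285),(10,80,30))
```

```text
65.25 [0.4319 0.3436 0.127 ] F [-0.8  0.2 -3.3] w 0.631 g 25.0
shift [-0.03  0.03 -0.1 ] turn 2.943 q6 122
shift [-0.03  0.03 -0.1 ] turn -0.198 q6 -58
shift [-0.06  0.05  9.45] turn 2.943 q6 122
shift [-0.06  0.05  9.45] turn -0.198 q6 -58
top
```

No stud left on the table near the bowl. Set the tray down.

apply_moves:
  plan:
    - [255,0,0,3,-0.198]
    - [255,0,0,6,-0.198]
    - [255,0,0,8,-0.198]
    - [255,0,0,9,-0.198]
    - [255,0,0,9.45,-0.198]
    - [255,0,0,9.45,-0.198]
    - [150,0,0,9.45,-0.198]
    - [60,0,0,9.45,-0.198]
    - [60,0,0,9.45,-0.198]
    - [60,0,0,9.45,-0.198]

```text
time: 66.55
tcp_pos: [0.4326, 0.3438, 0.035]
eef_rot: [-0.058, 0.998, 0.0, 0.0]
contact_force: [0.6, -0.5, -0.2]
gripper_width: 0.762
grip_force: 0.0
```

apply_moves:
  plan:
    - [60,0,0,-4,0]
    - [60,0,0,-9,0]
    - [60,0,0,-14,0]
    - [60,0,0,-18,0]
    - [60,0,0,-18,0]
    - [60,0,0,-18,0]

```text
time: 67.3
tcp_pos: [0.4322, 0.3435, 0.2138]
eef_rot: [-0.058, 0.998, -0.0, -0.0]
contact_force: [0.1, 0.9, -0.2]
gripper_width: 0.767
grip_force: 0.0
```

Run:
```python
from h import *
st(); w=np.ascontiguousarray(viewer.get_image("wrist")[:,:,::-1]); h=cv2.cvtColor(w,cv2.COLOR_BGR2HSV); m=cv2.inRange(h,(105,120,30),(130,255,255))
print("tray",rect(m,"wrist",.048,(0,0,560,300)))
g=cv2.inRange(h,(65,60,20),(95,255,255)); g=cv2.morphologyEx(g|m,cv2.MORPH_CLOSE,np.ones((9,9))); print("mat",rect(g,"wrist",.003,(0,0,560,300)))
mm=cv2.inRange(h,(12,90,40),(30,255,255)); k=np.zeros_like(mm); ys,xs=np.nonzero(m[:300]); k[ys.min():ys.max(),xs.min():xs.max()]=mm[ys.min():ys.max(),xs.min():xs.max()]
yy,xx=np.nonzero(k);n,_,s,c=cv2.connectedComponentsWithStats(k); print([(c[i].round().tolist(),int(s[i,4])) for i in range(1,n) if s[i,4]>8])
for q in range(yy.min(),yy.max()+1): print(q,"".join('%x'%(h[q,c,2]//16) if k[q,c] else '.' for c in range(xx.min(),xx.max()+1)))
```

```text
67.3 [0.4322 0.3435 0.2138] F [ 0.1  0.9 -0.2] w 0.767 g 0.0
tray ((433.4586486816406, 343.0936584472656), (112.00251007080078, 60.85349655151367), 6.244976043701172)
mat ((436.7083740234375, 344.4635314941406), (140.79241943359375, 88.71021270751953), 7.078636169433594)
[([269.0, 160.0], 74), ([265.0, 171.0], 49), ([266.0, 182.0], 46), ([288.0, 188.0], 49), ([277.0, 194.0], 60), ([267.0, 203.0], 67), ([279.0, 213.0], 77), ([268.0, 217.0], 56)]
155 ......788......................
156 ....6778998....................
157 ...4666789a8...................
158 ...4678889a9...................
159 ...478998988...................
160 ...579999988...................
161 ...478989887...................
162 ...46899888....................
163 ....5788776....................
164 .....5666......................
165 ...............................
166 ...............................
167 .66............................
168 .776...........................
169 .8875567.......................
170 .9876567.......................
171 68876567.......................
172 58865567.......................
173
[... 1060 characters left out ...]
................
203 .457888898.....................
204 .478998887.....................
205 .57898988......................
206 .47899987......................
207 ..578887.......................
208 ..................5............
209 ...............799996..........
210 ..............8aaaaaa7.........
211 .............69baaaaa9.........
212 .............8aaaaaaa95........
213 ........2....9aaaa9aa95........
214 ...22.23354..8aaaaaaa95........
215 .2344455786..7aaaaaab9.........
216 ..46788888....9baaaaa8.........
217 ..5678777......9aaa98..........
218 ...456677......................
219 ....578886.....................
220 ...467888......................
221 ....46775......................
```

Eight separate studs are now visible in the tray, which stands within 4 mm of the mat's centre. The card's seated position was checked earlier and the gripper is clear, so I'm handing in.

```bash
python3 -c "
from station import ticket
print(ticket.finish_job())"
```

```text
the job is handed in; nothing more can be done
None
```

I handed the job in at about 67 s. All eight studs are in the tray, the tray is within 4 mm of the green mat's centre, the card is back in its rack and the bowl was released to swing up. One stud missed the tray during the first pour, so I picked it off the table and dropped it in; the hand-in gave no verdict.

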